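# Extend the reach pole in its stand and hold it out

## Task

Make the telescoping reach pole ready for wiping down on its stand: swing the keeper bar shut over the pole's handle until it clicks home in its detent, then press the steel button on the handle so that the rod pops out to its first stop. Take the rod by its square black grip, pull it straight out to the second stop, as far as it goes, and finish while still holding it there: the rod is sprung and goes back if it is let go. Keep the pole seated in the stand and leave the other things on the shelf where they are.

Things in the scene. Friction and masses are not known exactly. Their poses are not given: they have to be found in the camera images.
- stand: Fixed aluminium stand, base plate 200 x 130 x 8 mm on the shelf, with a saddle in which the pole's handle lies. Origin: centre of the underside. Its x axis is the direction in which the rod is pulled out; z up. End plates of the saddle at x = -86 and +86 mm, up to 58 mm high at most. On the +y side a pivot post, on the -y side a latch post with the detent and a stop lug (top at 71 mm).
- keeper_hinge (a point): Vertical hinge axis of the keeper bar, 63 mm above the shelf, at x = -20, y = +45 mm in the stand's frame. Fixed.
- keeper_pin (a point): Round upright steel pin (12 mm diameter, 35 mm tall, its foot 71 mm and its top 106 mm above the shelf) at the free end of the keeper bar, 85 mm from the hinge axis. This point: on its axis, 89 mm above the shelf. The bar is 12 mm wide and lies 63 to 71 mm above the shelf. The pin does not turn on the bar.
- keeper (a joint): Angle of the keeper bar: 0 = fully shut, bar across the handle, pointing along the stand's -y axis (against the stop); grows as it opens, up to 1.7 rad; at pi/2 the bar points along the stand's -x axis (seen from above, shutting is counter-clockwise). Swings easily and stays where left; a sprung detent resists with about 2 N at the pin from about 0.15 rad, and once past 0.08 rad the bar snaps home to below 0.02 rad.
- pole: The reach pole. Its handle is a black bar 160 x 30 x 30 mm (button and rod belong to it). Origin: centre of the underside of the handle, 30 mm above the shelf; x along the rod, outwards. It is lying loose in the saddle along the stand's x axis, its axis 45 mm and its top 60 mm above the shelf.
- saddle (a point): Centre of the saddle floor, 30 mm above the shelf, where the pole's origin lies when seated (play about 1.5 mm).
- button_top (a point): Centre of the top of the round steel button (20 mm diameter) on the handle's upper side, 45 mm from the handle's centre towards the rod; it stands 8 mm proud (68 mm above the shelf) and is pressed straight down.
- button (a joint): Press of the button: 0 = up, 0.006 m = fully down; sprung, 2 N to start and 5 N fully down. It unlocks the rod at about 4 mm and comes up again when let go.
- rod_grip (a point): Centre of the square black grip on the rod: 36 mm long (along the rod), 24 mm wide, 26 mm tall, its axis 45 mm above the shelf, with a flange 34 x 34 x 5 mm at its outer end (18 to 23 mm beyond this point) and a steel hook beyond, reaching 60 mm from this point. 135 mm from the handle's centre when the rod is in; it moves with the rod. It is best pinched across its width from above.
- rod (a joint): How far the rod is out: 0 = in and locked; about 0.03 m = first stop, to which its spring drives it when unlocked; 0.09 m = second stop (hard end of travel). From first to second stop the spring pulls back with up to 4 N, so the rod returns when let go.
- bowl: Bystander: closed crystal-style date bowl with brass hinge, 142 mm across, 107 mm tall; origin at its foot.
- grinder: Bystander: steel cardamom grinder, 48 mm diameter, 100 mm tall, with a crank (to 119 mm); origin at its foot.
- coaster_stack: Bystander: stack of marble coasters, 95 x 95 x 28 mm; origin at its foot.
Mind the look-alikes: they are no part of the job. Leave any orange look-alike of the stand alone.

How it is judged:
By the outcome, as a careful person would: the job done as asked, in the order asked, and still so for the second after the job is handed in, while the arm keeps its last pose, push and grip.
It also fails if it takes over 64 s, if anything falls off the work surface, if the arm or the gripper's body presses on something with over 40 N, if the wrist force passes 120 N, or if a joint passes its speed limit or range.

## Robot

A 6-joint arm with a two-finger parallel gripper is mounted at the origin on the work surface. World frame = base frame: x ahead of the robot, y to its left, z up, the work surface at z = 0. Lengths are in mm, angles in rad, forces in N, time in s.
With the tool pointing down it reaches from about 275 to 1000 mm from the base axis. Payload 8.4 kg.
Tool frame: the origin (TCP) lies at the very end of the fingers, on their centre line; the grasp point (between the pads) lies 19 mm behind it; z points along the fingers, y is the direction in which the jaws open and shut (so a half turn about z gives the same grasp; the last joint's range is limited). The gripper opens to 85 mm and grips with 20 to 120 N. Pads are 22 mm wide; open, the fingers measure 114 mm over their backs; the gripper's body (76 mm by 85 mm) begins 54 mm behind the grasp point. The pads swing forward as they close: fully open they stand 13 mm farther back than shut.
Start: joints at [1.226, 0.353, 1.633, -0, 1.155, -0.002], TCP at [210.077, 588.638, 201.881] pointing down, gripper open.
Joint ranges: [-2.63, 2.63], [-0.92, 2.1], [0.06, 2.66], [-1.3, 4.44], [0, 2.69], [-3.02, 3.02]. Speed limits (rad/s): [2.22, 2.22, 2.79, 3.14, 3.14, 3.14].

## Interface

Orientations are given as [roll, pitch, yaw] about the fixed x, y, z axes, in that order (R = Rz(yaw) Ry(pitch) Rx(roll)).
In Python, from rig import r gives the robot as it stands.
- The arm moves only by the tool jog_arm, never from a script. Its argument "increments" is text: rows parted by semicolons, each of 7 numbers parted by spaces: the shift along the tool's x, y, z in cm, then the turn, a rotation vector about the tool's x, y, z in rad, then the opening, from -1 (shut) to 1 (fully open). A call has exactly 8 rows; each row shifts and turns the commanded pose from where the row before left it, along the tool's axes as they then stand; what a row does not reach is not made up. A row lasts 1/10 s, in which the tool goes at most 50 mm and 8.59 degrees, less where a joint would pass 70% of its speed; a pose out of reach is approached as far as the arm can. A call with a gripper value outside its range is refused whole. The fingers move at their own pace and stop on an object; "squeeze" is the grip in N (left out, the last holds). Time passes only in rows, so rows that do not move let the fingers close, or fill a call up. It gives the time, the measured TCP pose, the force and the opening at its end, in the units of the state.
- r.sense(): the state, without advancing time (a new reading comes with each control period).
- r.grab_frame(name): name is "scene" or "side" or "wrist"; returns the picture (400x640x3 uint8, red, green, blue); there is no depth.
- r.camera_info(name): a dict with "K" (3x3 intrinsics, pixels), "rvec" (rotation vector, rad) and "tvec" (3), from world to camera coordinates, as OpenCV has them. Camera axes: x right, y down, z forward; pixel columns grow to the right and rows downward; lengths in mm; the calibration is good to about 2 mm. A picture is of the moment at which its call begins: read the wrist's pose just before it. camera_info takes no time and is no camera call; for the wrist camera it gives the pose at the moment of the call.
- r.sign_off(): hands the job in, once; it reports no verdict.
The state is a dict: "clock": time; "qpos": joint angles; "qvel": joint speeds; "joint_efforts": joint torques, N m; "eef_pos": TCP position; "tcp_rot": TCP orientation; "contact_force": force on the tool from outside, world axes, zero at the start; "wrist_torque": the same for the moment, N m; "opening": opening from 0.0 (shut) to 1.0 (fully open).
Only numpy, scipy, OpenCV 4.12 (cv2) and the standard library are available. Lean on these libraries where they do the work, as an engineer would, in place of code of your own. Each camera call takes 0.05 s, during which the arm holds its last target.

## Working session

There is one attempt and no reset: what is moved stays moved. The work goes in short steps, Python scripts to look and compute and a tool call to move; the robot and the scene stay as the last step left them, time stands still between calls to the robot, and variables do not carry over. Pictures are saved under pics/ and viewed, and the job is handed in when it is done.

Besides the shell and the picture viewer there is one more tool, called after "Call:" as name(argument=value, ...), one argument or row to a line, values as JSON. jog_arm: Moves the arm, as the interface text tells. Its arguments: {"type":"object","properties":{"increments":{"type":"string"},"squeeze":{"type":"number"}},"required":["increments"]}

```bash
ls; mkdir -p pics
python3 - <<'E'
from rig import r
import cv2
s=r.sense();print(s)
for n in("scene","side","wrist"):
    i=r.camera_info(n);print(n,i)
    cv2.imwrite(f"pics/a_{n}.png",r.grab_frame(n)[:,:,::-1])
E
```

```text
pics
{'clock': 0.0, 'qpos': array([ 1.22559523e+00,  3.53640203e-01,  1.63413777e+00, -8.32820406e-06,
        1.15520414e+00, -2.40735877e-03]), 'qvel': array([ 4.64642641e-04,  2.77203368e-04, -3.70393189e-04,  2.60758621e-05,
       -5.58456338e-04, -8.43873371e-04]), 'joint_efforts': array([ 1.95405759e-03, -6.05253553e+01, -3.42065227e+01,  1.85974814e-04,
        9.22585255e-03, -6.12338476e-05]), 'eef_pos': array([209.90574453, 588.1451247 , 201.16511865]), 'tcp_rot': array([-3.14020318e+00,  4.26966006e-06,  2.79880228e+00]), 'contact_force': array([0.47503829, 0.07637879, 0.04433508]), 'wrist_torque': array([-0.02982207, -0.00583821, -0.00821886]), 'opening': 1.000315359055009}
scene {'K': array([[470.87939391,   0.        , 312.10717387],
       [  0.        , 470.87939391, 204.26589323],
       [  0.        ,   0.        ,   1.        ]]), 'rvec': array([ 0.93653602,  2.46064239, -1.06103   ]), 'tvec': array([ 352.3903621 , -147.09714783, 1833.63561459])}
side {'K': array([[455.09776218,   0.        , 316.60113075],
       [  0.        , 455.09776218, 193.19326266],
       [  0.        ,   0.        ,   1.        ]]), 'rvec': array([ 2.35542289, -0.52480383,  0.17999171]), 'tvec': array([-436.85776065,  174.14633796, 1392.30342697])}
wrist {'K': array([[315.00486215,   0.        , 318.6667319 ],
       [  0.        , 315.00486215, 207.178027  ],
       [  0.        ,   0.        ,   1.        ]]), 'rvec': array([-2.37367002, -1.6733157 , -0.23196001]), 'tvec': array([-623.38455429,  -36.54382428,  378.88557958])}
```

View pics/a_scene.png

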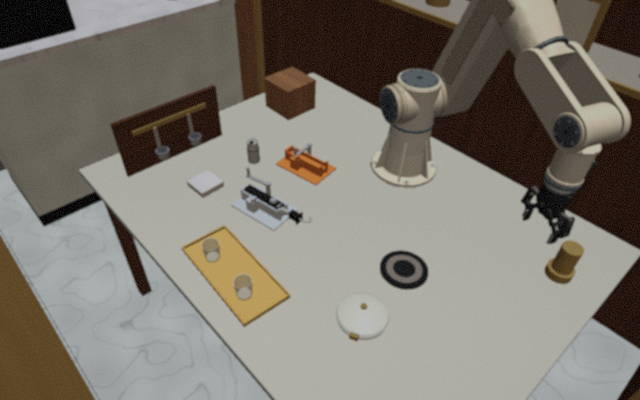

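View pics/a_side.png

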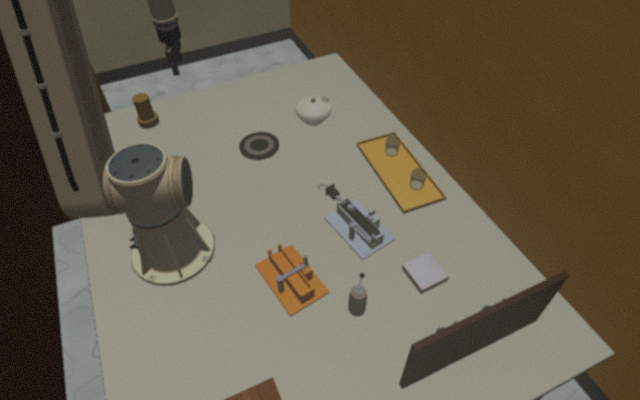

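View pics/a_wrist.png

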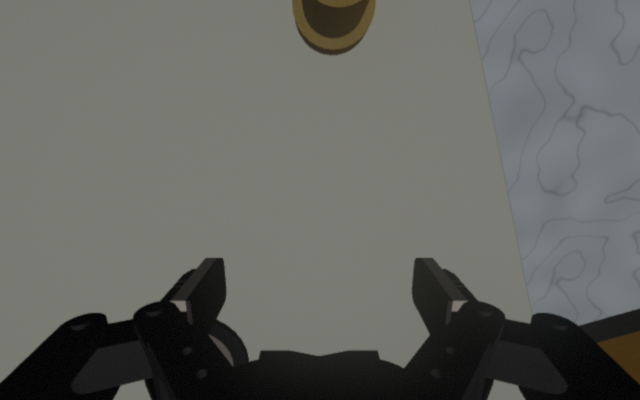

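The scene view shows the grey stand with the black pole at about (265,205) and the orange look-alike at (306,165). The grinder is at (253,150), the coasters at (206,183) and the bowl at (362,315). In the side view the grey stand is at (360,228) and the orange one at (291,278). I choose the grey one and check it in close crops.

Run:
```python
import cv2
a=cv2.imread("pics/a_scene.png")[160:240,220:330]
cv2.imwrite("pics/b1.png",cv2.resize(a,None,fx=7,fy=7,interpolation=cv2.INTER_CUBIC))
a=cv2.imread("pics/a_side.png")[175:265,310:410]
cv2.imwrite("pics/b2.png",cv2.resize(a,None,fx=6.5,fy=6.5,interpolation=cv2.INTER_CUBIC))
```

```text
(no output)
```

View pics/b1.png

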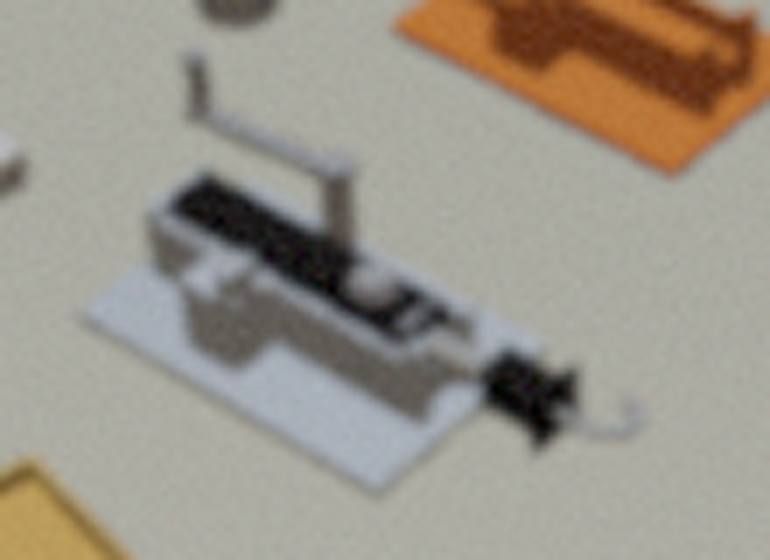

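View pics/b2.png

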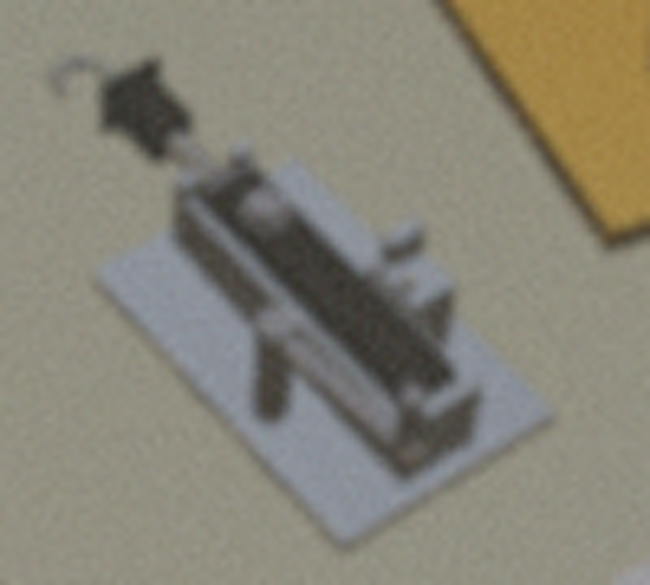

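The crops confirm the choice. The grey stand carries the black pole with its steel button, the keeper bar is open along the handle with its upright pin, and the grip with flange and hook is at the rod end. Next I fit the pose.

```bash
cat > h.py <<'E'
import numpy as np,cv2
from scipy.optimize import least_squares
def proj(P,c): return cv2.projectPoints(np.array(P,float).reshape(-1,3),c["rvec"],c["tvec"],c["K"],None)[0].reshape(-1,2)
def s2w(p,st):
    x,y,a=st; c,s=np.cos(a),np.sin(a); p=np.array(p,float).reshape(-1,3)
    return np.c_[x+c*p[:,0]-s*p[:,1],y+s*p[:,0]+c*p[:,1],p[:,2]]
def pin(k,z): return [-20-85*np.sin(k),45-85*np.cos(k),z]
E
python3 - <<'E'
from rig import r
from h import *
S=np.array
sc=lambda u,v:(220+u/7,160+v/7)
sd=lambda u,v:(310+u/6.5,175+v/6.5)
obs={"scene":[((-100,-65,8),sc(82,315)),((100,-65,8),sc(380,492)),((100,65,8),sc(540,345)),((45,0,68),sc(375,283)),("p",106,sc(195,55)),("p",71,sc(200,113))],
"side":[((100,65,8),sd(97,275)),((100,-65,8),sd(292,160)),((-100,65,8),sd(343,548)),((-100,-65,8),sd(555,415)),((45,0,68),sd(263,208)),("p",106,sd(408,395))]}
ci={n:r.camera_info(n) for n in obs}
def f(v,d=False):
    o=[]
    for n in obs:
        for e in obs[n]:
            p=pin(v[3],e[1]) if e[0]=="p" else e[0]
            o.append(proj(s2w(p,v[:3]),ci[n])[0]-S(e[-1]))
    return S(o) if d else S(o).ravel()
best=min((least_squares(f,[500,-200,a,1.5],loss='soft_l1') for a in np.arange(-3,3.1,.75)),key=lambda q:q.cost)
print(best.x,best.cost);print(f(best.x,True).round(1))
st=best.x[:3]
for n,p in dict(hinge=(-20,45,63),pin=pin(best.x[3],89),pin0=pin(0,89),button=(45,0,68),grip=(135,0,45)).items(): print(n,s2w(p,st).round(1))
E
```

```text
[ 548.58016629 -168.85451225    1.75078432 -105.32774407] 8.830343560227055
[[-1.4 -1.4]
 [-0.7 -1. ]
 [ 1.  -1.1]
 [-0.4 -1.8]
 [-0.3 -1. ]
 [-0.3 -1.5]
 [-1.7 -1. ]
 [ 0.1 -1.1]
 [-0.3 -0.7]
 [ 0.1 -0.9]
 [-0.  -1.4]
 [ 0.2 -0.3]]
hinge [[ 507.9 -196.6   63. ]]
pin [[ 530.1 -278.6   89. ]]
pin0 [[ 591.5 -181.4   89. ]]
button [[ 540.5 -124.6   68. ]]
grip [[524.4 -36.   45. ]]
```

Call:
jog_arm(
  increments="-1 -1.1 -0.25 0 0 0 1; -2.4 -2.65 -0.25 0 0 0 1; -2.4 -2.65 -0.25 0 0 0 1; -2.4 -2.65 -0.25 0 0 0 1; -2.4 -2.65 -0.25 0 0 0 1; -2.4 -2.65 -0.25 0 0 0 1; -2.4 -2.65 -0.25 0 0 0 1; -2.4 -2.65 -0.25 0 0 0 1",
)

```text
clock: 0.95
eef_pos: [311.8, 341.4, 222.0]
tcp_rot: [-3.141, 0.0, 2.799]
contact_force: [0.8, -0.0, 0.2]
opening: 1.001
```

Call:
jog_arm(
  increments="-2.4 -2.65 -0.25 0 0 0 1; -2.4 -2.65 -0.25 0 0 0 1; -2.4 -2.65 -0.25 0 0 0 1; -2.4 -2.65 -0.25 0 0 0 1; -2.4 -2.65 -0.25 0 0 0 1; -2.4 -2.65 -0.25 0 0 0 1; -2.4 -2.65 -0.25 0 0 0 1; -2.4 -2.65 -0.25 0 0 0 1",
)

```text
clock: 1.75
eef_pos: [420.9, 77.5, 242.1]
tcp_rot: [-3.142, 0.0, 2.799]
contact_force: [0.5, 0.2, -0.3]
opening: 1.004
```

Run:
```python
from rig import r
import cv2,numpy as np
s=r.sense();print(s['clock'],s['eef_pos'],s['tcp_rot'],s['qpos'],s['contact_force'])
i=r.camera_info("wrist");R=cv2.Rodrigues(i['rvec'])[0];print(-R.T@i['tvec'],R)
cv2.imwrite("pics/c.png",r.grab_frame("wrist")[:,:,::-1])
```

```text
1.75 [420.91865236  77.46344911 242.10249849] [-3.14153616e+00  2.88327090e-04  2.79862617e+00] [ 1.78660525e-01 -6.56816336e-03  1.98086790e+00 -2.09491180e-04
  1.16707109e+00 -1.04908704e+00] [ 0.54428695  0.16887945 -0.2551329 ]
[355.88158704 100.00547072 414.05686044] [[ 3.36461740e-01  9.41696930e-01 -6.23393397e-04]
 [ 9.05491230e-01 -3.23343758e-01  2.74835307e-01]
 [ 2.58609995e-01 -9.30360430e-02 -9.61491116e-01]]
```

Call:
jog_arm(
  increments="-2.4 -2.15 0 0 0 0 1; -2.4 -2.15 0 0 0 0 1; -2.4 -2.15 0 0 0 0 1; -2.4 -2.15 0 0 0 0 1; -2.4 -2.15 0 0 0 0 1; -2.4 -2.15 0 0 0 0 1; -2.4 -2.15 0 0 0 0 1; -2.4 -2.15 0 0 0 0 1",
)

```text
clock: 2.6
eef_pos: [543.8, -148.6, 241.9]
tcp_rot: [-3.141, -0.0, 2.799]
contact_force: [0.2, 0.9, 0.8]
opening: 0.999
```

Call:
jog_arm(
  increments="0 0 0 0 0 0.12 0; 0 0 0 0 0 0.12 0; 0 0 0 0 0 0.12 0; 0 0 0 0 0 0.12 0; 0 0 0 0 0 0.12 0; 0 0 0 0 0 0.12 0; 0 0 0 0 0 0.12 0; 0 0 0 0 0 0.12 0",
)

```text
clock: 3.4
eef_pos: [543.3, -147.3, 241.9]
tcp_rot: [-3.141, -0.0, 1.834]
contact_force: [0.3, -0.5, -0.2]
opening: 0.495
```

Call:
jog_arm(
  increments="0 0 0 0 0 0 0; 0 0 0 0 0 0 0; 0 0 0 0 0 0 0; 0 0 0 0 0 0 0; 0 0 0 0 0 0 0; 0 0 0 0 0 0 0; 0 0 0 0 0 0 0; 0 0 0 0 0 0 0",
)

```text
clock: 4.2
eef_pos: [544.3, -147.0, 241.9]
tcp_rot: [-3.142, -0.0, 1.839]
contact_force: [-0.7, -0.6, -0.0]
opening: 0.502
```

Run:
```python
from rig import r
import cv2,numpy as np,pickle
s=r.sense();print(s['clock'],s['eef_pos'],s['tcp_rot'],s['qpos'],s['contact_force'],s['opening'])
i=r.camera_info("wrist");pickle.dump(i,open("c.pkl","wb"))
cv2.imwrite("pics/c.png",r.grab_frame("wrist")[:,:,::-1])
```

```text
4.2 [ 544.28404793 -146.96683669  241.85932575] [-3.14158606e+00 -2.08731309e-05  1.83900331e+00] [-2.66399473e-01  2.21171944e-01  1.72193350e+00  1.56769447e-05
  1.19850352e+00 -5.34612164e-01] [-0.72442417 -0.61890369 -0.02727231] 0.5024856991627572
```

View pics/c.png

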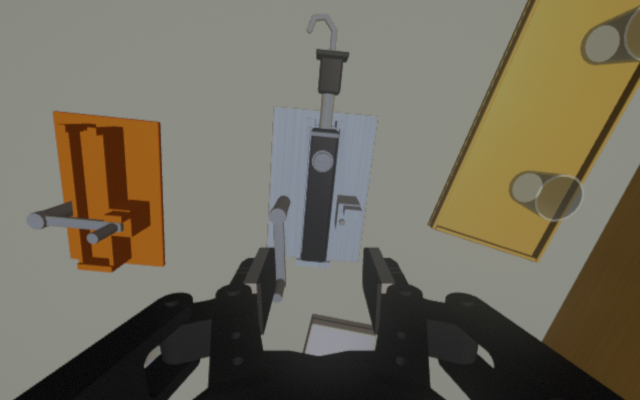

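Run:
```python
import cv2
a=cv2.imread("pics/c.png")[95:310,250:390]
a=cv2.convertScaleAbs(a,alpha=1.5)
cv2.imwrite("pics/d.png",cv2.resize(a,None,fx=2.79,fy=2.79,interpolation=cv2.INTER_CUBIC))
a=cv2.imread("pics/c.png")[195:310,250:370]
cv2.imwrite("pics/d2.png",cv2.resize(cv2.convertScaleAbs(a,alpha=1.5),None,fx=5,fy=5,interpolation=cv2.INTER_CUBIC))
```

```text
(no output)
```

View pics/d.png

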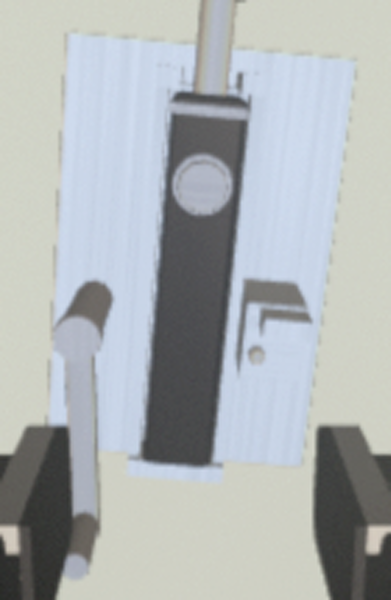

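View pics/d2.png

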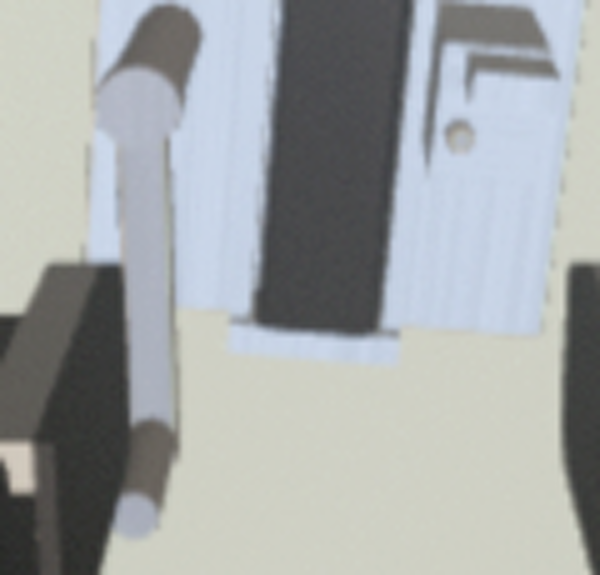

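```bash
cat > look.py <<'E'
from h import *
def fit(obs,ci,x0=(548,-169,1.75,1.48)):
    def f(v): return np.array([proj(s2w(pin(v[3],e[1]) if e[0]=="p" else e[0],v[:3]),ci)[0]-np.array(e[-1]) for e in obs]).ravel()
    b=least_squares(f,x0,loss='soft_l1'); print(b.x.round(3)); print(f(b.x).reshape(-1,2).round(1)); return b.x
E
python3 - <<'E'
import pickle
from look import *
ci=pickle.load(open("c.pkl","rb"))
v=fit([((100,65,8),(274.4,106.8)),((100,-65,8),(377.6,115.8)),((-100,-65,8),(358.2,262)),((45,0,68),(322.4,161.3)),("p",106,(277,298)),((-20,45,71),(278,217))],ci)
for n,p in dict(hinge=(-20,45,63),pin=pin(v[3],89),pin0=pin(0,89),button=(45,0,68),grip=(135,0,45)).items(): print(n,s2w(p,v[:3]).round(1))
E
```

```text
[ 551.04  -169.574    1.752    1.482]
[[-1.3 -0.7]
 [ 0.5 -0.1]
 [ 0.3  0.7]
 [ 0.   0.7]
 [ 0.   0.5]
 [ 0.  -1.2]]
hinge [[ 510.4 -197.4   63. ]]
pin [[ 533.  -279.3   89. ]]
pin0 [[ 594. -182.   89.]]
button [[ 542.9 -125.3   68. ]]
grip [[526.7 -36.8  45. ]]
```

Run:
```python
from rig import r
from h import *
def ray(n,uv,z):
    c=r.camera_info(n);R=cv2.Rodrigues(c["rvec"])[0];o=-R.T@c["tvec"].ravel()
    d=R.T@np.linalg.inv(c["K"])@np.array([*uv,1.]);return (o+d*(z-o[2])/d[2]).round()
print("grinder",ray("scene",(253.5,161),0),ray("side",(357,311),0))
print("grinder mid",ray("scene",(253,151),50),ray("side",(358,296),50))
print("coaster",ray("scene",(206,182),28),ray("side",(425,270),28))
print("glass top",ray("scene",(211,242),60),ray("scene",(243,281),60))
```

```text
grinder [ 417. -406.    0.] [ 410. -418.    0.]
grinder mid [ 417. -403.   50.] [ 419. -403.   50.]
coaster [ 641. -389.   28.] [ 637. -401.   28.]
glass top [ 803. -102.   60.] [818.  84.  60.]
```

Call:
jog_arm(
  increments="-3.1 -1.17 0 0 0 0 0; -3.1 -1.17 0 0 0 0 0; -3.1 -1.17 0 0 0 0 0; -3.1 -1.17 0 0 0 0 0; 0 0 3 0 0 0 0; 0 0 3 0 0 0 0; 0 0 3 0 0 0 0; 0 0 2 0 0 0 0",
)

```text
clock: 5.05
eef_pos: [531.0, -278.7, 129.8]
tcp_rot: [-3.14, -0.001, 1.839]
contact_force: [-1.2, -0.5, -0.0]
opening: 0.501
```

Run:
```python
from rig import r
import cv2,numpy as np,pickle
s=r.sense();print(s['clock'],s['eef_pos'],s['tcp_rot'],s['contact_force'],s['opening'])
cv2.imwrite("pics/e.png",r.grab_frame("wrist")[:,:,::-1])
```

```text
5.05 [ 531.02526524 -278.65389408  129.77051321] [-3.14012357e+00 -1.42610994e-03  1.83854462e+00] [-1.2174545  -0.54702986 -0.0403044 ] 0.5012238550537647
```

View pics/e.png

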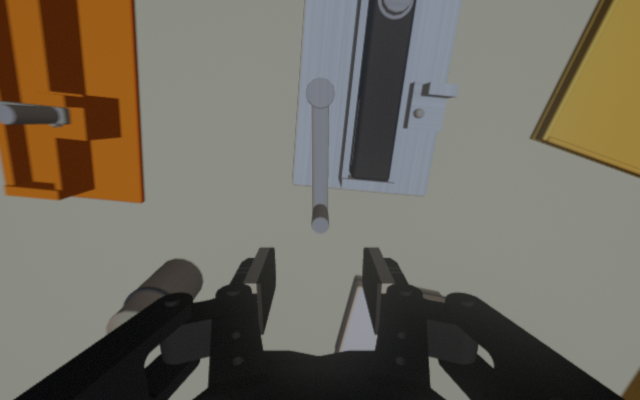

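Call:
jog_arm(
  increments="0 0 1.6 0 0 0 0; 0 0 1.6 0 0 0 0; 0 0 1.6 0 0 0 0; 0 0 0 0 0 0 -0.4; 0 0 0 0 0 0 -0.4; 0 0 0 0 0 0 -0.4; 0 0 0 0 0 0 -0.4; 0 0 0 0 0 0 -0.4",
  squeeze=30,
)

```text
clock: 5.9
eef_pos: [532.4, -279.1, 84.6]
tcp_rot: [3.141, 0.001, 1.839]
contact_force: [-0.6, 0.1, 0.2]
opening: 0.301
```

Run:
```python
from rig import r
import cv2,numpy as np,pickle
s=r.sense();print(s['clock'],s['eef_pos'],s['tcp_rot'],s['contact_force'],s['opening'])
cv2.imwrite("pics/f.png",r.grab_frame("wrist")[:,:,::-1])
```

```text
5.9 [ 532.36195645 -279.14496652   84.63827466] [3.14080750e+00 7.61682706e-04 1.83881455e+00] [-0.61437339  0.08805283  0.19963989] 0.3009268762761463
```

View pics/f.png

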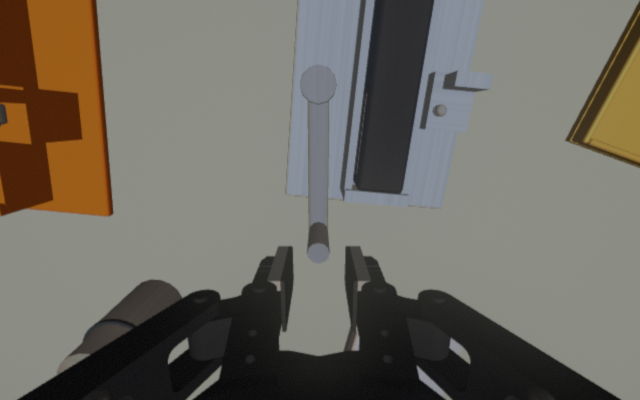

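Run:
```python
from rig import r
from h import *
s=r.sense();c=r.camera_info("wrist");x,y,z=s['eef_pos']
print(proj([(x,y,z),(x,y,106)],c))
R=cv2.Rodrigues(c["rvec"])[0];o=-R.T@c["tvec"].ravel()
d=R.T@np.linalg.inv(c["K"])@np.array([318,252.5,1.]);print(o+d*(106-o[2])/d[2])
```

```text
[[318.46157342 238.97280806]
 [318.51275085 254.3997611 ]]
[ 531.715633   -278.13485154  106.        ]
```

Call:
jog_arm(
  increments="0.04 0.85 0 0 0 -0.1 -0.4; 0.04 0.85 0 0 0 -0.1 -0.4; 0.04 0.85 0 0 0 -0.1 -0.4; 0.04 0.85 0 0 0 -0.1 -0.4; 0.04 0.85 0 0 0 -0.1 -0.4; 0.04 0.85 0 0 0 -0.1 -0.4; 0.04 0.85 0 0 0 -0.1 -0.4; 0.04 0.85 0 0 0 -0.1 -0.4",
)

```text
clock: 6.75
eef_pos: [584.5, -237.9, 84.1]
tcp_rot: [3.142, 0.0, 2.643]
contact_force: [-0.3, -0.4, 0.7]
opening: 0.295
```

Run:
```python
from rig import r
import cv2,numpy as np,pickle
s=r.sense();print(s['clock'],s['eef_pos'],s['tcp_rot'],s['contact_force'],s['opening'])
cv2.imwrite("pics/g.png",r.grab_frame("wrist")[:,:,::-1])
d=s['eef_pos'][:2]-np.array([509.4,-197]);print(np.hypot(*d),-(np.arctan2(d[1],d[0])-1.752+np.pi/2))
```

```text
6.75 [ 584.48563909 -237.85754466   84.11203505] [3.14158458e+00 3.05847022e-04 2.64290986e+00] [-0.32179953 -0.37891523  0.7279299 ] 0.29515720485247904
85.48211598772372 0.67954128678051
```

View pics/g.png

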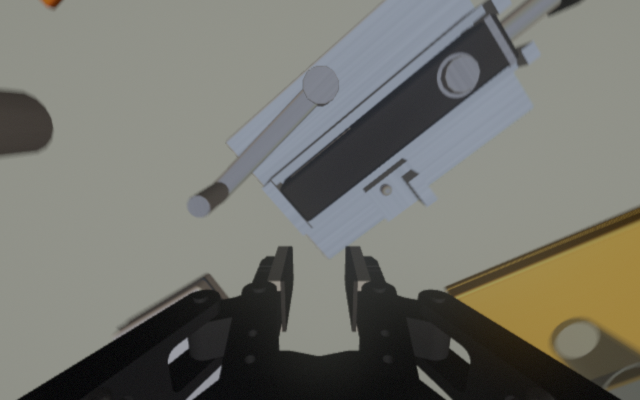

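Run:
```python
from rig import r
from h import *
c=r.camera_info("wrist")
R=cv2.Rodrigues(c["rvec"])[0];o=-R.T@c["tvec"].ravel()
def ray(u,v,z):
    d=R.T@np.linalg.inv(c["K"])@np.array([u,v,1.]);return (o+d*(z-o[2])/d[2]).round(1)
p=ray(199,206,106);print(p,ray(320,85,71),ray(459,75,68))
d=p[:2]-[509.4,-197];print(np.hypot(*d),-(np.arctan2(d[1],d[0])-1.752+np.pi/2))
a=cv2.imread("pics/g.png")[180:380,160:460];cv2.imwrite("pics/g2.png",cv2.resize(cv2.convertScaleAbs(a,alpha=2),None,fx=2.6,fy=2.6))
```

```text
[ 533.5 -277.1  106. ] [ 509.6 -196.3   71. ] [ 541.2 -125.8   68. ]
83.64699635970203 1.4597416483824501
```

View pics/g2.png

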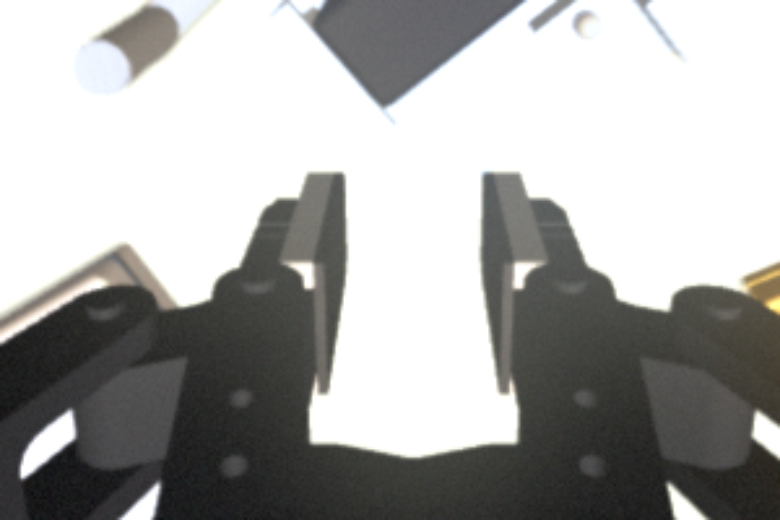

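Run:
```python
from rig import r
from h import *
c=r.camera_info("wrist");s=r.sense();e=s['eef_pos'];yw=s['tcp_rot'][2]
xt=np.array([np.cos(yw),np.sin(yw),0]);yt=np.array([np.sin(yw),-np.cos(yw),0])
for dz in(0,5,10,15,20,25,30,40,50):
    for dx in (-11,11): print(dz,dx,proj(e+dx*xt-12.7*yt+[0,0,dz],c)[0].round(1),end=' ')
    print()
```

```text
0 -11 [298.4 256.6] 0 11 [297.8 221.5] 
5 -11 [297.9 260.3] 5 11 [297.2 224.4] 
10 -11 [297.3 264.2] 10 11 [296.6 227.4] 
15 -11 [296.8 268.3] 15 11 [296.  230.5] 
20 -11 [296.1 272.6] 20 11 [295.3 233.9] 
25 -11 [295.5 277.2] 25 11 [294.6 237.5] 
30 -11 [294.8 282. ] 30 11 [293.8 241.3] 
40 -11 [293.2 292.7] 40 11 [292.1 249.6] 
50 -11 [291.5 304.8] 50 11 [290.2 259.2]
```

Run:
```python
from rig import r
from h import *
s=r.sense();e=s['eef_pos']
for n,f in(("side",6),("scene",6)):
    im=r.grab_frame(n)[:,:,::-1].copy();p=proj([e,e+[0,0,36]],r.camera_info(n));print(n,p)
    u,v=p[0].astype(int);a=im[v-60:v+30,u-55:u+55]
    a=cv2.resize(a,None,fx=7,fy=6.5,interpolation=cv2.INTER_CUBIC)
    for q,col in zip(p,((0,0,255),(0,255,0))): cv2.drawMarker(a,(int((q[0]-u+55+.5)*7),int((q[1]-v+60+.5)*6.5)),col,cv2.MARKER_CROSS,14,1)
    cv2.imwrite(f"pics/h_{n}.png",a)
```

```text
side [[381.75399718 223.20119699]
 [382.86913831 215.44990128]]
scene [[242.26217493 184.19312695]
 [241.37033589 176.06243555]]
```

View pics/h_side.png

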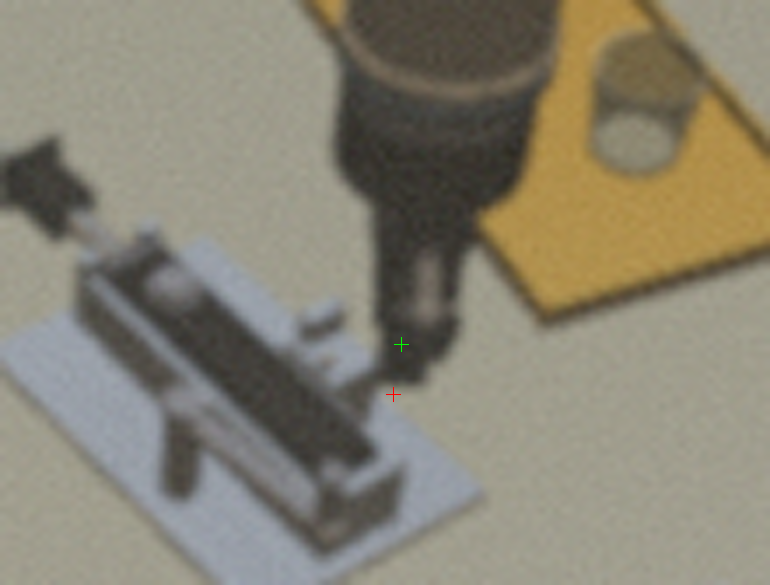

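View pics/h_scene.png

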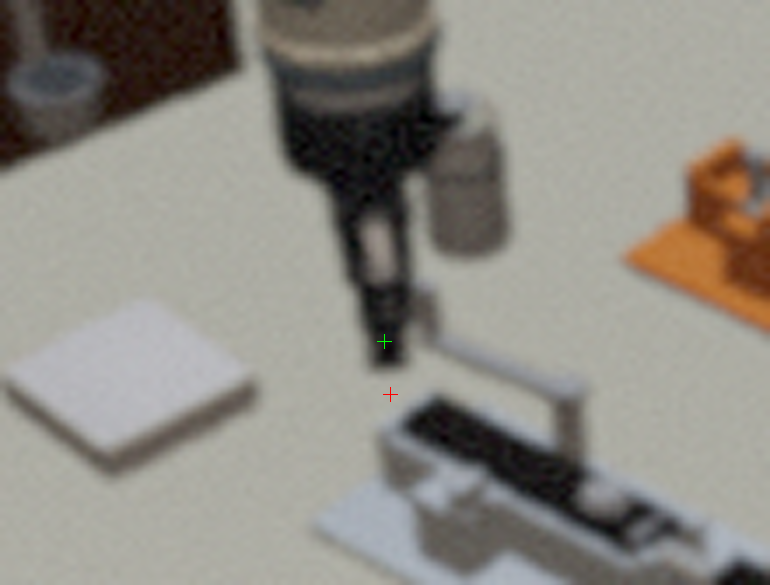

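The fingers passed over the pin: when half open, their tips stand about 18 mm behind the TCP. I go back, and lower this time.

Call:
jog_arm(
  increments="0.04 -0.85 -1.5 0 0 0.1 -0.4; 0.04 -0.85 -1.5 0 0 0.1 -0.4; 0.04 -0.85 -1 0 0 0.1 -0.4; 0.04 -0.85 0 0 0 0.1 -0.4; 0.04 -0.85 0 0 0 0.1 -0.4; 0.04 -0.85 0 0 0 0.1 -0.4; 0.04 -0.85 0 0 0 0.1 -0.4; 0.04 -0.85 0 0 0 0.1 -0.4",
)

```text
clock: 7.7
eef_pos: [531.6, -279.9, 124.0]
tcp_rot: [-3.142, 0.0, 1.831]
contact_force: [0.5, 0.1, 0.1]
opening: 0.3
```

Call:
jog_arm(
  increments="0 0 0 0 0 0 -0.4; 0 0 0 0 0 0 -0.4; 0 0 1.5 0 0 0 -0.4; 0 0 1.5 0 0 0 -0.4; 0 0 1.5 0 0 0 -0.4; 0 0 1 0 0 0 -0.4; 0 0 0.3 0 0 0 -0.4; 0 0 0 0 0 0 -0.4",
)

```text
clock: 8.5
eef_pos: [531.9, -279.0, 65.0]
tcp_rot: [-3.141, -0.001, 1.839]
contact_force: [-0.2, -0.3, -0.4]
opening: 0.304
```

```bash
cat > v.py <<'E'
from rig import r
from h import *
import sys
def look(tag,names=("wrist","side")):
    s=r.sense();e=s['eef_pos'];print(s['clock'],e.round(1),s['tcp_rot'].round(3),s['contact_force'].round(1),round(s['opening'],3),'q',s['qpos'].round(2))
    out=[]
    for n in names:
        im=r.grab_frame(n)[:,:,::-1].copy()
        if n=="wrist": out.append(cv2.resize(im[0:400,120:520],(560,560)));continue
        u,v=proj([e],r.camera_info(n))[0].astype(int)
        out.append(cv2.resize(im[max(v-55,0):v+35,u-50:u+50],None,fx=5.5,fy=5.5,interpolation=cv2.INTER_CUBIC))
    for n,o in zip(names,out): cv2.imwrite(f"pics/{tag}_{n}.png",o)
if __name__=="__main__": look(sys.argv[1],sys.argv[2].split(","))
E
python3 v.py i side,scene,wrist
```

```text
8.5 [ 531.9 -279.    65. ] [-3.141e+00 -1.000e-03  1.839e+00] [-0.2 -0.3 -0.4] 0.304 q [-0.49  0.47  1.79  0.    0.88 -0.75]
```

View pics/i_side.png

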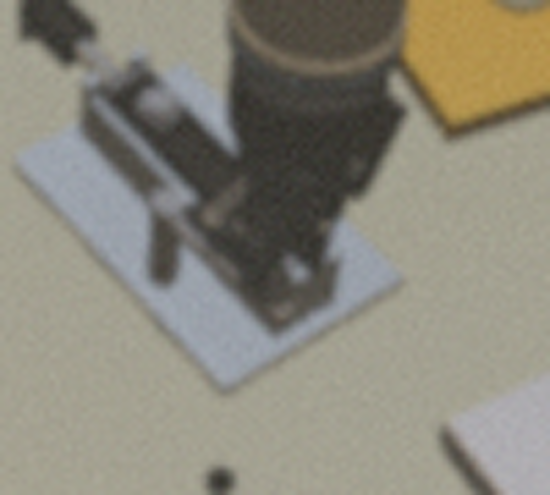

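View pics/i_scene.png

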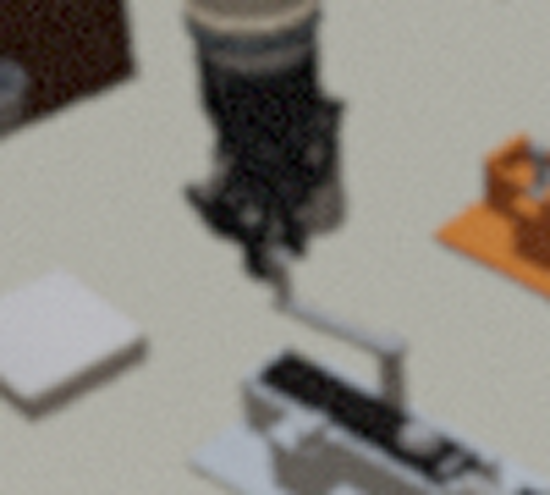

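View pics/i_wrist.png

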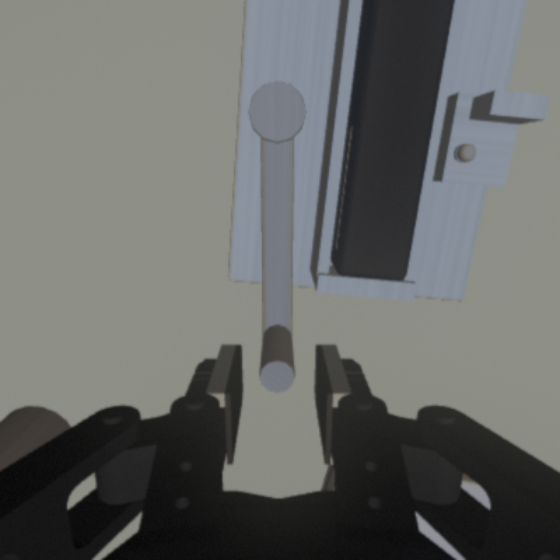

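Call:
jog_arm(
  increments="0 0 0.7 0 0 0 -0.5; 0 0 0.7 0 0 0 -0.5; 0 0 0 0 0 0 -0.5; 0 0 0 0 0 0 -0.5; 0 0 0 0 0 0 -0.5; 0.04 0.85 0 0 0 -0.1 -0.5; 0.04 0.85 0 0 0 -0.1 -0.5; 0 0 0 0 0 0 -0.5",
)

```text
clock: 9.45
eef_pos: [549.1, -273.1, 52.2]
tcp_rot: [3.141, 0.001, 2.041]
contact_force: [-1.0, -1.0, 0.6]
opening: 0.251
```

```bash
python3 v.py j scene,wrist
```

```text
9.45 [ 549.1 -273.1   52.2] [3.141e+00 1.000e-03 2.041e+00] [-1.  -1.   0.6] 0.251 q [-0.46  0.51  1.77  0.    0.86 -0.93]
```

View pics/j_scene.png

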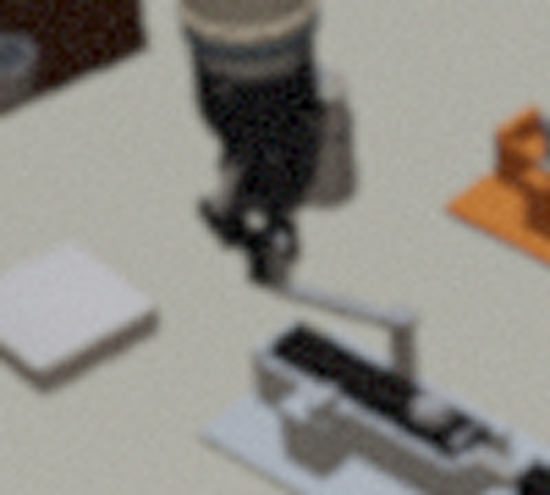

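View pics/j_wrist.png

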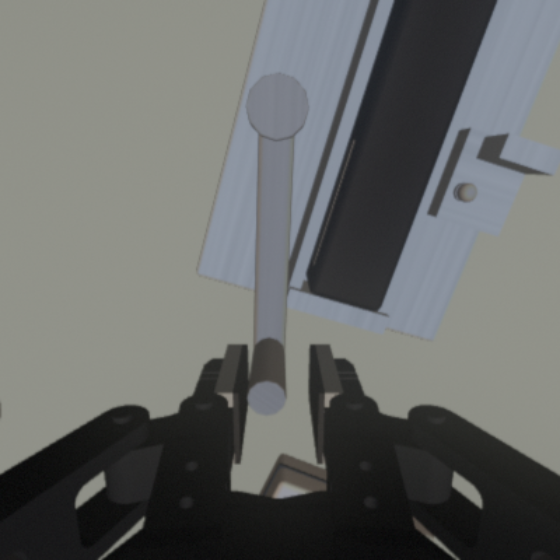

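The pin is now caged and moves with the left pad. I keep swinging.

Call:
jog_arm(
  increments="0.04 0.85 0 0 0 -0.1 -0.5; 0.04 0.85 0 0 0 -0.1 -0.5; 0.04 0.85 0 0 0 -0.1 -0.5; 0.04 0.85 0 0 0 -0.1 -0.5; 0.04 0.85 0 0 0 -0.1 -0.5; 0.04 0.85 0 0 0 -0.1 -0.5; 0.04 0.85 0 0 0 -0.1 -0.5; 0.04 0.85 0 0 0 -0.1 -0.5",
)

```text
clock: 10.35
eef_pos: [591.0, -222.8, 52.0]
tcp_rot: [-3.141, 0.0, 2.84]
contact_force: [-0.2, 0.3, 0.9]
opening: 0.249
```

```bash
python3 v.py k scene,wrist
```

```text
10.35 [ 591.  -222.8   52. ] [-3.141  0.     2.84 ] [-0.2  0.3  0.9] 0.249 q [-0.36  0.53  1.73 -0.    0.88 -1.63]
```

View pics/k_scene.png

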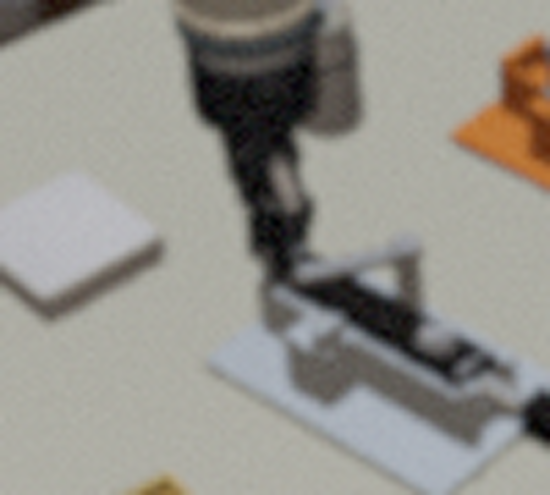

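View pics/k_wrist.png

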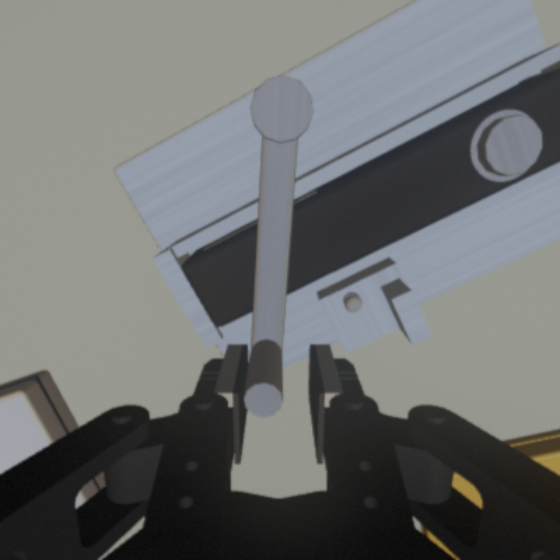

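Call:
jog_arm(
  increments="0.04 0.85 0 0 0 -0.1 -0.5; 0.04 0.85 0 0 0 -0.1 -0.5; 0.04 0.85 0 0 0 -0.1 -0.5; 0.02 0.6 0 0 0 -0.07 -0.5; 0.02 0.5 0 0 0 -0.06 -0.5; 0.01 0.4 0 0 0 -0.05 -0.5; 0 0 0 0 0 0 -0.5; 0 0 0 0 0 0 -0.5",
)

```text
clock: 11.25
eef_pos: [593.4, -183.0, 51.9]
tcp_rot: [3.142, -0.0, -2.969]
contact_force: [1.1, 0.6, 0.4]
opening: 0.251
```

```bash
python3 v.py l scene,wrist
```

```text
11.25 [ 593.4 -183.    51.9] [ 3.142 -0.    -2.969] [1.1 0.6 0.4] 0.251 q [-0.3   0.52  1.75 -0.    0.87 -2.05]
```

View pics/l_scene.png

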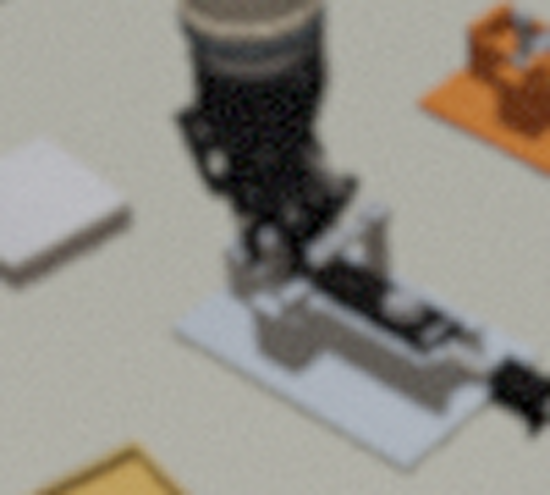

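View pics/l_wrist.png

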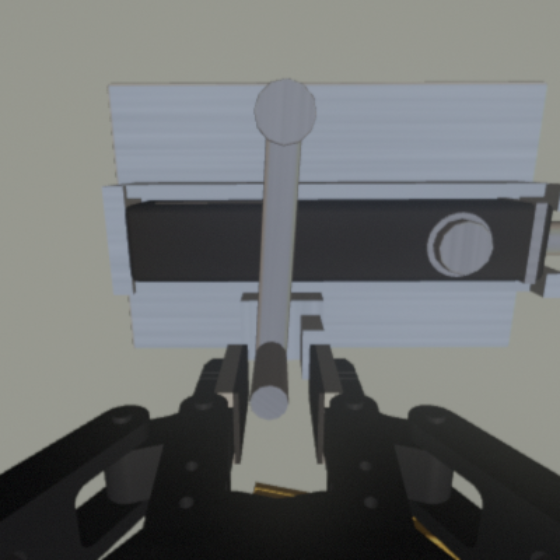

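Call:
jog_arm(
  increments="0 0.2 0 0 0 0 -0.5; 0 0.2 0 0 0 0 -0.5; 0 0.2 0 0 0 0 -0.5; 0 0 0 0 0 0 -0.5; 0 0 0 0 0 0 -0.5; 0 0 0 0 0 0 -0.5; 0 0 0 0 0 0 -0.5; 0 0 0 0 0 0 -0.5",
)

```text
clock: 12.15
eef_pos: [592.7, -176.8, 51.9]
tcp_rot: [3.142, 0.0, -2.964]
contact_force: [0.2, 0.0, 1.0]
opening: 0.255
```

```bash
python3 v.py m wrist
```

```text
12.15 [ 592.7 -176.8   51.9] [ 3.142  0.    -2.964] [0.2 0.  1. ] 0.255 q [-0.29  0.51  1.76  0.    0.87 -2.04]
```

View pics/m_wrist.png

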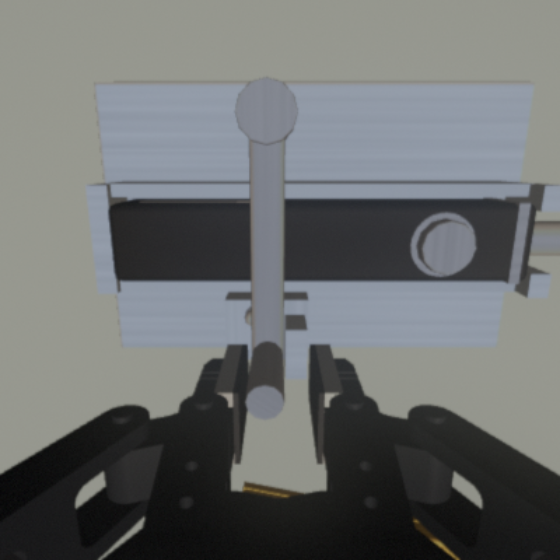

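Run:
```python
from rig import r
from h import *
c=r.camera_info("wrist")
R=cv2.Rodrigues(c["rvec"])[0];o=-R.T@c["tvec"].ravel()
def ray(u,v,z):
    u=u/1.4+120;v=v/1.4
    d=R.T@np.linalg.inv(c["K"])@np.array([u,v,1.]);return (o+d*(z-o[2])/d[2])
p=ray(264,402,106);h=ray(266.5,110,71);b=ray(448,246,68)
bd=[ray(95,84,8),ray(530,82,8)]
print(p,h,b);d=p-h;e=bd[1]-bd[0]
print(np.hypot(*d[:2]),np.arctan2(d[1],d[0])+np.pi/2,np.arctan2(e[1],e[0]),np.hypot(*e[:2]))
```

```text
[ 592.8818153 -182.0151722  106.       ] [ 508.80138489 -196.61826988   71.        ] [ 541.67531366 -125.30899661   68.        ]
85.33914248147079 1.7427610289932367 1.7517342598178096 195.2066239746882
```

The keeper measures 0.009 rad, so it has snapped home. Next I lift, turn and go above the button.

Call:
jog_arm(
  increments="0 -0.1 1e-9 0 0 0 -0.5; 0 0 -1.5 0 0 0 -0.5; 0 0 -2.5 0 0 0 -0.5; 0 0 -3 0 0 0 -0.5; 0 0 -2 0 0 0.1 -0.5; 0 0 0 0 0 0.13 -1; 0 0 0 0 0 0.13 -1; 0 0 0 0 0 0.13 -1",
)

```text
clock: 13.0
eef_pos: [593.2, -177.9, 143.5]
tcp_rot: [3.142, 0.001, 2.823]
contact_force: [0.2, -0.7, 0.3]
opening: 0.003
```

Call:
jog_arm(
  increments="0 0 0 0 0 0.13 -1; 0 0 0 0 0 0.13 -1; 0 0 0 0 0 0.13 -1; 0 0 0 0 0 0.13 -1; 0 0 0 0 0 0.13 -1; 0 0 0 0 0 0.13 -1; 0 0 0 0 0 0.13 -1; 0 0 0 0 0 0.13 -1",
)

```text
clock: 13.8
eef_pos: [593.1, -177.8, 143.1]
tcp_rot: [3.141, 0.0, 1.783]
contact_force: [-0.1, -0.1, -0.2]
opening: 0.003
```

```bash
python3 v.py n wrist
python3 - <<'E'
from rig import r
from h import *
s=r.sense();e=s['eef_pos'];y=s['tcp_rot'][2];d=np.array([541.8,-125.3])-e[:2]
print(d@[np.cos(y),np.sin(y)],d@[np.sin(y),-np.cos(y)])
E
```

```text
13.8 [ 593.1 -177.8  143.1] [3.141 0.    1.783] [-0.1 -0.1 -0.2] 0.003 q [-0.29  0.4   1.7   0.    1.04 -0.51]
61.850826845003155 -39.514129975842216
```

View pics/n_wrist.png

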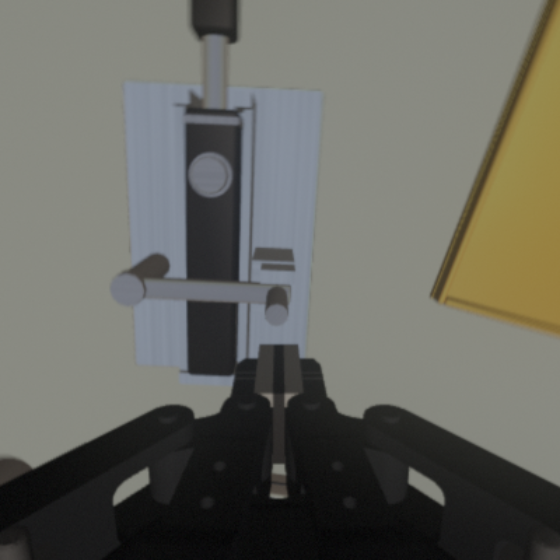

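Call:
jog_arm(
  increments="1.55 -0.99 0 0 0 0 -1; 1.55 -0.99 0 0 0 0 -1; 1.55 -0.99 0 0 0 0 -1; 1.55 -0.99 0 0 0 0 -1; 0 0 0 0 0 0.03 -1; 0 0 2 0 0 0 -1; 0 0 2 0 0 0 -1; 0 0 1 0 0 0 -1",
)

```text
clock: 14.65
eef_pos: [540.2, -125.6, 91.4]
tcp_rot: [-3.141, -0.0, 1.761]
contact_force: [-0.1, -0.5, -0.9]
opening: -0.0
```

```bash
python3 v.py o wrist,side
```

```text
14.65 [ 540.2 -125.6   91.4] [-3.141 -0.     1.761] [-0.1 -0.5 -0.9] -0.0 q [-0.23  0.38  1.88  0.    0.89 -0.42]
```

View pics/o_wrist.png

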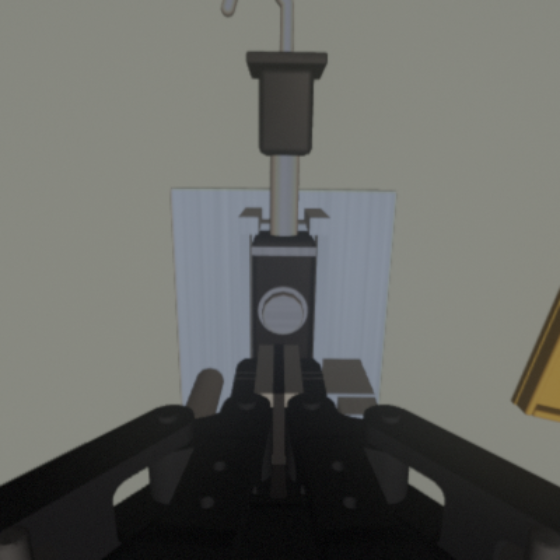

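View pics/o_side.png

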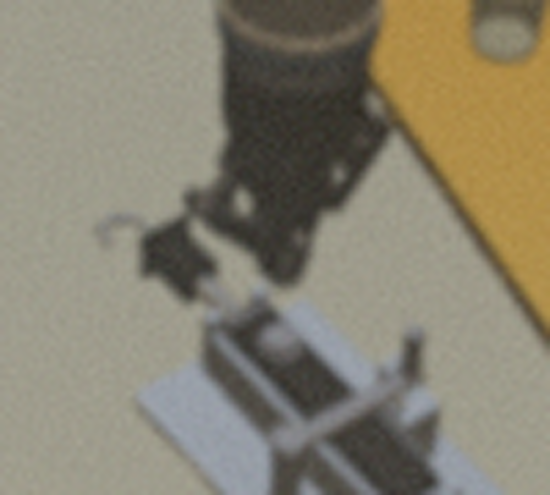

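Call:
jog_arm(
  increments="0 0.15 0.5 0 0 0 -1; 0 0 0.5 0 0 0 -1; 0 0 0.5 0 0 0 -1; 0 0 0.4 0 0 0 -1; 0 0 0 0 0 0 -1; 0 0 0 0 0 0 -1; 0 0 0 0 0 0 -1; 0 0 0 0 0 0 -1",
)

```text
clock: 15.55
eef_pos: [542.4, -125.5, 73.1]
tcp_rot: [3.141, 0.0, 1.759]
contact_force: [-0.0, -0.3, 0.4]
opening: -0.005
```

```bash
python3 v.py p wrist,side
```

```text
15.55 [ 542.4 -125.5   73.1] [3.141 0.    1.759] [-0.  -0.3  0.4] -0.005 q [-0.23  0.41  1.89  0.    0.85 -0.42]
```

View pics/p_wrist.png

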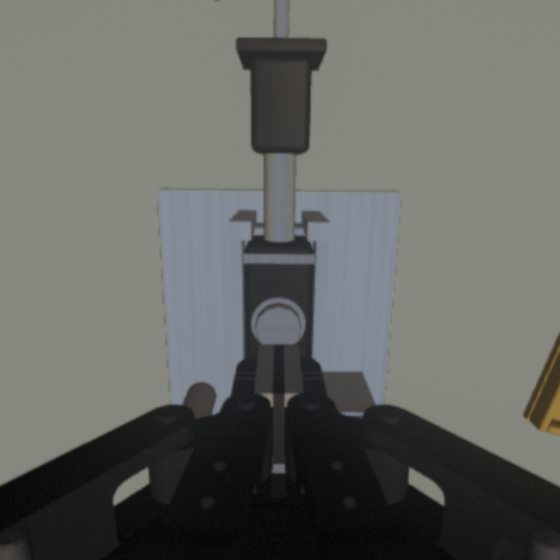

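View pics/p_side.png

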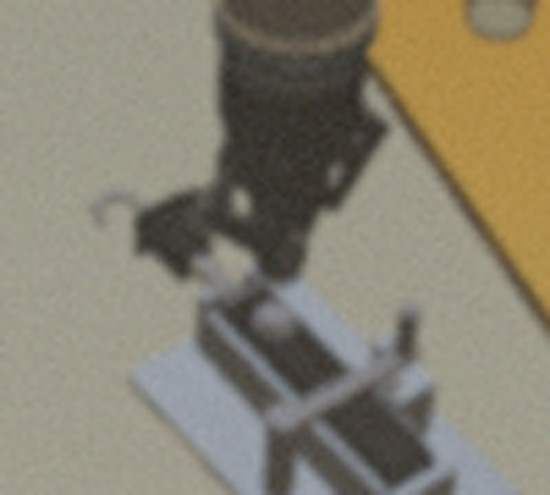

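Call:
jog_arm(
  increments="0 0 0.3 0 0 0 -1; 0 0 0.3 0 0 0 -1; 0 0 0.3 0 0 0 -1; 0 0 0.3 0 0 0 -1; 0 0 0.2 0 0 0 -1; 0 0 0 0 0 0 -1; 0 0 0 0 0 0 -1; 0 0 0 0 0 0 -1",
)

```text
clock: 16.45
eef_pos: [542.3, -125.5, 59.0]
tcp_rot: [3.141, 0.0, 1.759]
contact_force: [-0.0, -0.6, 0.0]
opening: -0.001
```

```bash
python3 v.py q wrist,side
```

```text
16.45 [ 542.3 -125.5   59. ] [3.141 0.    1.759] [-0.  -0.6  0. ] -0.001 q [-0.23  0.43  1.89  0.    0.82 -0.42]
```

View pics/q_side.png

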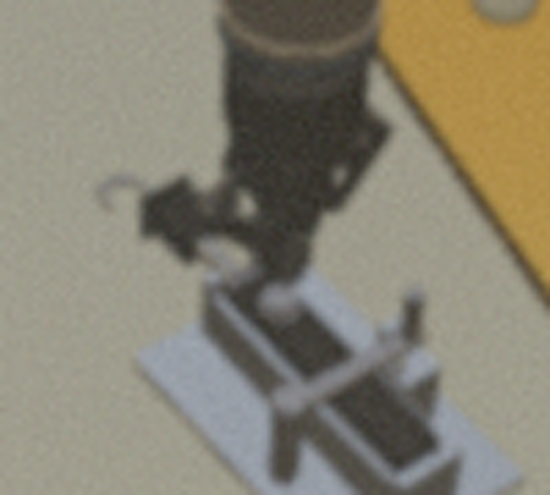

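View pics/q_wrist.png

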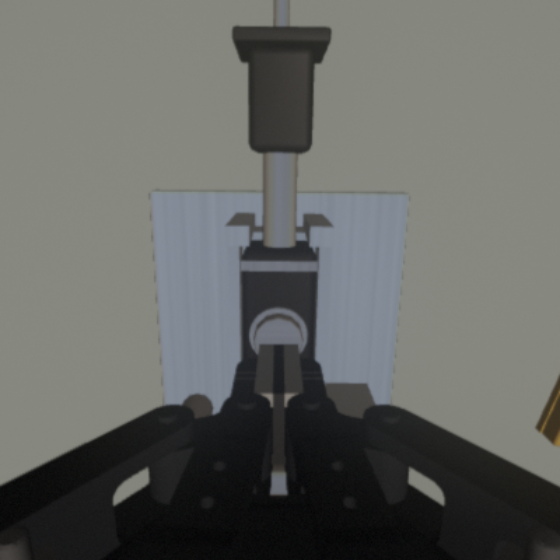

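Call:
jog_arm(
  increments="0 0 0.2 0 0 0 -1; 0 0 0.2 0 0 0 -1; 0 0 0.2 0 0 0 -1; 0 0 0.2 0 0 0 -1; 0 0 0.2 0 0 0 -1; 0 0 0 0 0 0 -1; 0 0 0 0 0 0 -1; 0 0 0 0 0 0 -1",
)

```text
clock: 17.35
eef_pos: [542.3, -125.5, 48.9]
tcp_rot: [3.141, 0.0, 1.759]
contact_force: [0.2, -0.7, 0.6]
opening: 0.002
```

```bash
python3 v.py s wrist,side
```

```text
17.35 [ 542.3 -125.5   48.9] [3.141 0.    1.759] [ 0.2 -0.7  0.6] 0.002 q [-0.23  0.44  1.9   0.    0.8  -0.42]
```

View pics/s_side.png

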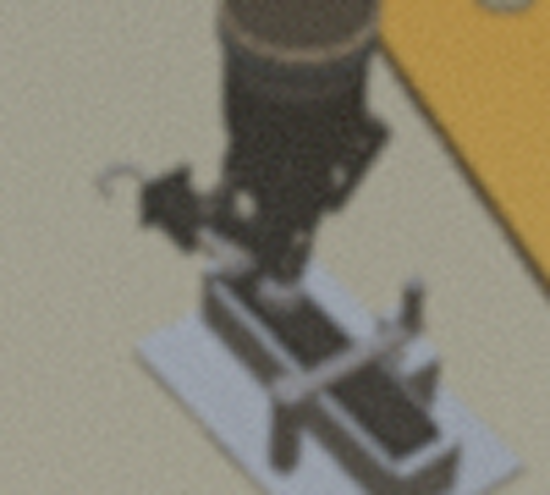

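View pics/s_wrist.png

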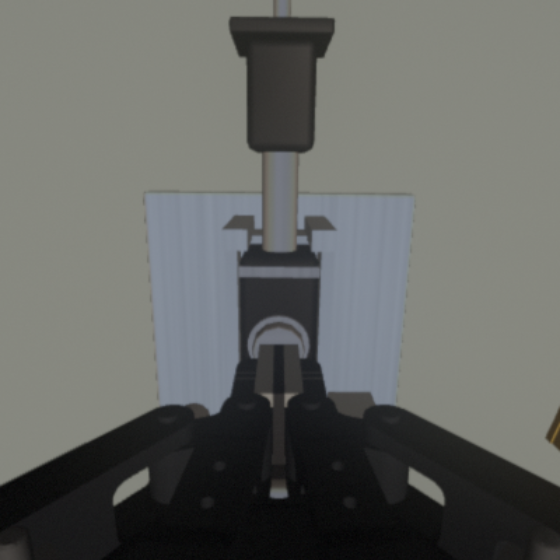

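Call:
jog_arm(
  increments="0 0 0.2 0 0 0 -1; 0 0 0.2 0 0 0 -1; 0 0 0.2 0 0 0 -1; 0 0 0 0 0 0 -1; 0 0 0 0 0 0 -1; 0 0 0 0 0 0 -1; 0 0 0 0 0 0 -1; 0 0 0 0 0 0 -1",
)

```text
clock: 18.25
eef_pos: [542.3, -125.5, 43.0]
tcp_rot: [3.141, 0.0, 1.759]
contact_force: [-0.2, -0.7, 1.0]
opening: -0.001
```

```bash
python3 v.py t wrist,side
```

```text
18.25 [ 542.3 -125.5   43. ] [3.141 0.    1.759] [-0.2 -0.7  1. ] -0.001 q [-0.23  0.45  1.9   0.    0.79 -0.42]
```

View pics/t_side.png

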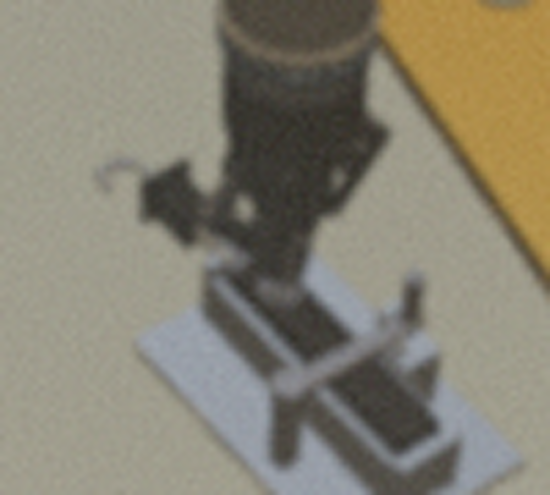

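Call:
jog_arm(
  increments="0 0 0.1 0 0 0 -1; 0 0 0.1 0 0 0 -1; 0 0 0.1 0 0 0 -1; 0 0 0.1 0 0 0 -1; 0 0 0 0 0 0 -1; 0 0 0 0 0 0 -1; 0 0 0 0 0 0 -1; 0 0 0 0 0 0 -1",
)

```text
clock: 19.15
eef_pos: [542.2, -125.5, 38.9]
tcp_rot: [-3.142, -0.0, 1.759]
contact_force: [0.1, 0.1, -1.0]
opening: 0.001
```

Call:
jog_arm(
  increments="0 0 0.1 0 0 0 -1; 0 0 0.1 0 0 0 -1; 0 0 0.1 0 0 0 -1; 0 0 0.1 0 0 0 -1; 0 0 0 0 0 0 -1; 0 0 0 0 0 0 -1; 0 0 0 0 0 0 -1; 0 0 0 0 0 0 -1",
)

```text
clock: 19.95
eef_pos: [542.2, -125.5, 34.8]
tcp_rot: [-3.142, -0.0, 1.759]
contact_force: [-0.7, -1.1, 0.3]
opening: -0.002
```

```bash
python3 v.py u wrist,side
```

```text
19.95 [ 542.2 -125.5   34.8] [-3.142 -0.     1.759] [-0.7 -1.1  0.3] -0.002 q [-0.23  0.46  1.91 -0.    0.77 -0.42]
```

View pics/u_side.png

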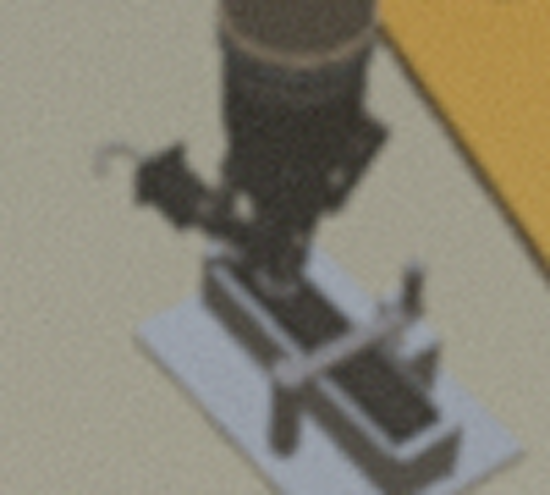

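View pics/u_wrist.png

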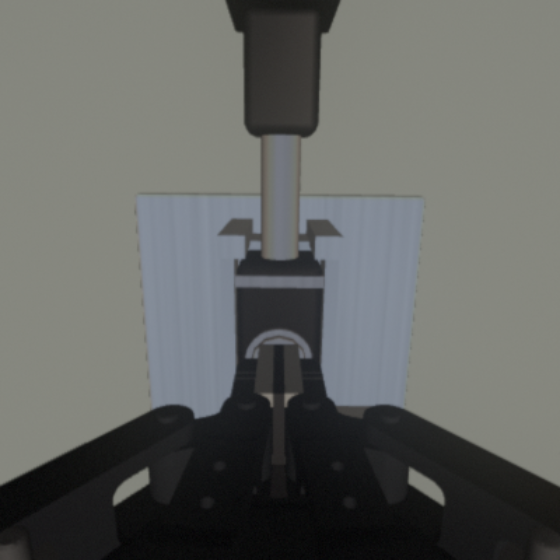

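```bash
cat > grip.py <<'E'
from rig import r
from h import *
def ray(u,v,z):
    c=r.camera_info("wrist");R=cv2.Rodrigues(c["rvec"])[0];o=-R.T@c["tvec"].ravel()
    d=R.T@np.linalg.inv(c["K"])@np.array([u,v,1.]);return (o+d*(z-o[2])/d[2])
ST=(549.9,-169.3,1.752)
def w2s(p):
    d=np.array(p[:2])-ST[:2];c,s=np.cos(ST[2]),np.sin(ST[2]);return (c*d[0]+s*d[1],-s*d[0]+c*d[1])
E
python3 - <<'E'
from grip import *
print("inner end of grip (expect 117 if in, 147 first stop)",w2s(ray(120+282/1.4,135/1.4,45)),w2s(ray(120+282/1.4,135/1.4,58)))
im=cv2.imread("pics/t_wrist.png");print()
cv2.imwrite("pics/t2.png",im[0:300,150:420])
E
```

```text
inner end of grip (expect 117 if in, 147 first stop) (np.float64(122.67507194838102), np.float64(-1.2690097709049972)) (np.float64(121.88731728533762), np.float64(-1.1517609338019845))
```

View pics/t2.png

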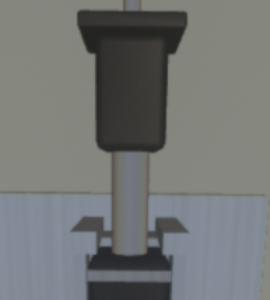

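Call:
jog_arm(
  increments="0 0 0.1 0 0 0 -1; 0 0 0.1 0 0 0 -1; 0 0 0 0 0 0 -1; 0 0 0 0 0 0 -1; 0 0 0 0 0 0 -1; 0 0 0 0 0 0 -1; 0 0 0 0 0 0 -1; 0 0 0 0 0 0 -1",
)

```text
clock: 20.85
eef_pos: [542.2, -125.5, 32.9]
tcp_rot: [-3.141, -0.0, 1.759]
contact_force: [-0.7, 0.5, 5.9]
opening: 0.005
```

```bash
python3 v.py w wrist,side
```

```text
20.85 [ 542.2 -125.5   32.9] [-3.141 -0.     1.759] [-0.7  0.5  5.9] 0.005 q [-0.23  0.47  1.91 -0.    0.77 -0.42]
```

View pics/w_side.png

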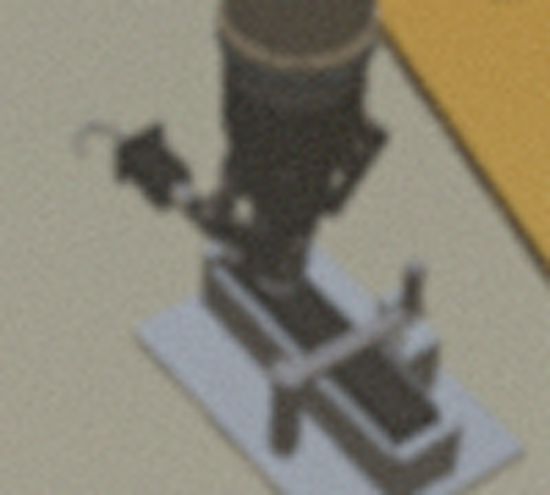

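View pics/w_wrist.png

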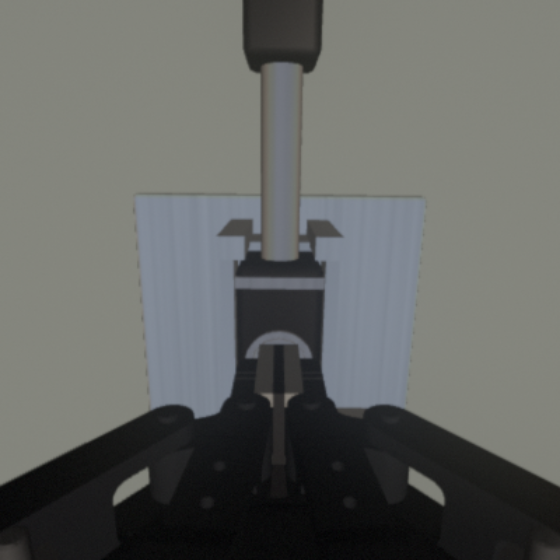

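The rod has popped out, with the button fully down at 5.9 N. I lift and move over to the grip.

Call:
jog_arm(
  increments="0 0 -1 0 0 0 -1; 0 0 -2 0 0 0 -1; 0 0 -3 0 0 0 -1; 0 0 -3 0 0 0 0.4; 1.5 0 0 0 0 0 0.4; 1.5 0 0 0 0 0 0.4; 1.5 0 0 0 0 0 0.4; 0 0 0 0 0 0 0.4",
)

```text
clock: 21.75
eef_pos: [532.3, -79.1, 121.7]
tcp_rot: [-3.139, -0.001, 1.761]
contact_force: [0.2, -0.5, -0.4]
opening: 0.7
```

```bash
python3 v.py x wrist,side
```

```text
21.75 [532.3 -79.1 121.7] [-3.139e+00 -1.000e-03  1.761e+00] [ 0.2 -0.5 -0.4] 0.7 q [-0.15  0.31  1.89  0.    0.94 -0.34]
```

View pics/x_wrist.png

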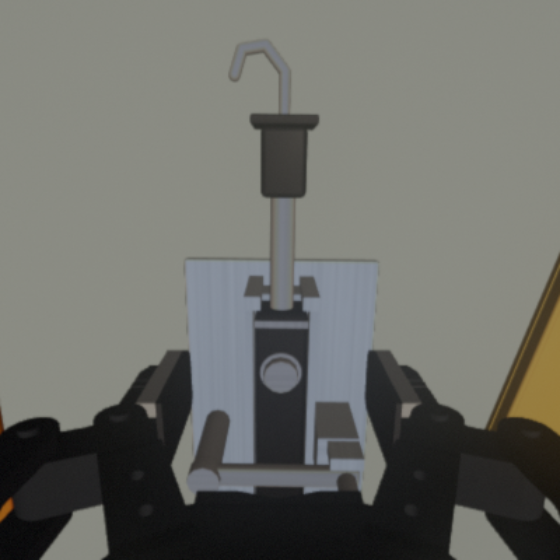

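Run:
```python
from grip import *
f=lambda u,v,z:ray(120+u/1.4,v/1.4,z)
for p in [(284,192,58),(284,192,45),(284,114,62),(284,114,45),(281,372,68)]: q=f(*p);print(p,q.round(1),np.round(w2s(q),1))
s=r.sense();e=s['eef_pos'];y=s['tcp_rot'][2]
for gx in(160,165): 
  t=s2w((gx,0,45),ST)[0];d=t[:2]-e[:2];print(t,d@[np.cos(y),np.sin(y)],d@[np.sin(y),-np.cos(y)])
```

```text
(284, 192, 58) [526.2 -26.4  58. ] [144.8  -2.4]
(284, 192, 45) [526.5 -27.2  45. ] [144.   -2.6]
(284, 114, 62) [518.9  10.6  62. ] [182.5  -1.9]
(284, 114, 45) [518.8  12.3  45. ] [184.3  -2.1]
(281, 372, 68) [ 543.3 -123.4   68. ] [46.3 -1.8]
[521.06581284 -11.91960208  45.        ] 69.69765536863967 0.9778495164099655
[520.16474449  -7.00146464  45.        ] 74.69748076054505 1.0196352850195831
```

Call:
jog_arm(
  increments="2.4 0.1 0 0 0 0.009 0.4; 2.4 0.1 0 0 0 0 0.4; 2.5 0.05 0 0 0 0 0.4; 0 0 2 0 0 0 0.2; 0 0 2 0 0 0 0.2; 0 0 2 0 0 0 0.2; 0 0 0 0 0 0 0.2; 0 0 0 0 0 0 0.2",
)

```text
clock: 22.65
eef_pos: [522.9, -9.3, 62.7]
tcp_rot: [-3.14, -0.0, 1.75]
contact_force: [0.5, 0.9, 0.3]
opening: 0.603
```

```bash
python3 v.py y wrist,side
```

```text
22.65 [522.9  -9.3  62.7] [-3.14 -0.    1.75] [0.5 0.9 0.3] 0.603 q [-0.02  0.38  1.96 -0.    0.8  -0.2 ]
```

View pics/y_wrist.png

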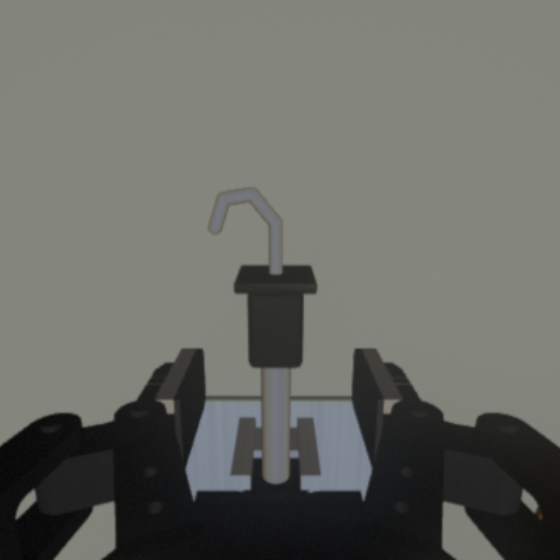

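View pics/y_side.png

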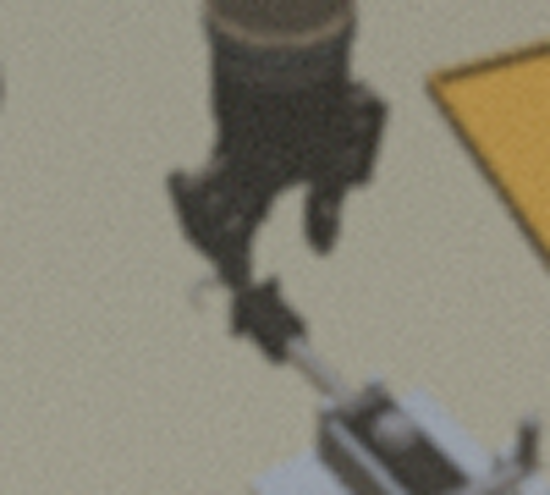

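Run:
```python
from grip import *
f=lambda u,v,z:ray(120+u/1.4,v/1.4,z)
e=r.sense()['eef_pos'];print("tcp",np.round(w2s(e),1))
for p in [(276,362,58),(276,366,45),(276,266,62),(276,293,58)]: q=f(*p);print(p,np.round(w2s(q),1))
```

```text
tcp [162.1  -3.1]
(276, 362, 58) [147.   -2.4]
(276, 366, 45) [138.9  -2.3]
(276, 266, 62) [191.1  -2.6]
(276, 293, 58) [178.6  -2.5]
```

Call:
jog_arm(
  increments="0.3 -0.05 1 0 0 0 0.2; 0 0 1.2 0 0 0 0.2; 0 0 1.2 0 0 0 0.2; 0 0 1.2 0 0 0 0.2; 0 0 1 0 0 0 0.2; 0 0 0.6 0 0 0 0.2; 0 0 0 0 0 0 0.2; 0 0 0 0 0 0 0.2",
)

```text
clock: 23.55
eef_pos: [522.1, -6.2, 0.8]
tcp_rot: [-3.141, -0.0, 1.75]
contact_force: [0.5, 0.5, 0.3]
opening: 0.6
```

```bash
python3 v.py z wrist,side
```

```text
23.55 [522.1  -6.2   0.8] [-3.141 -0.     1.75 ] [0.5 0.5 0.3] 0.6 q [-0.01  0.48  1.99  0.    0.67 -0.19]
```

View pics/z_wrist.png

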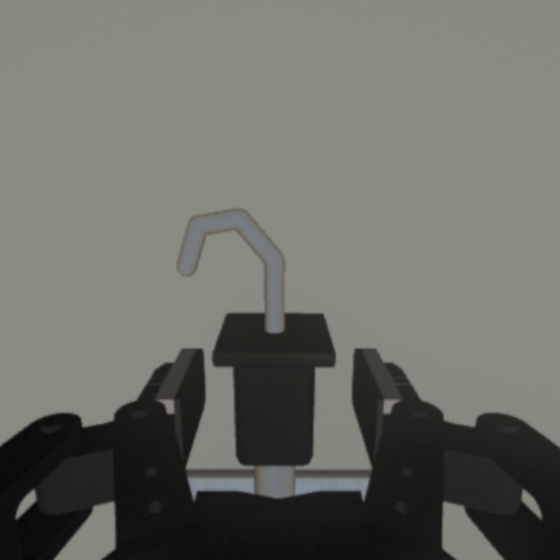

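View pics/z_side.png

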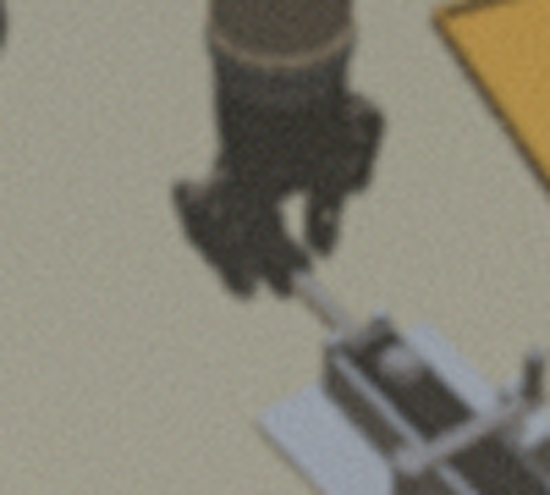

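Call:
jog_arm(
  increments="0 0 0.2 0 0 0 0.2; 0 0 0.2 0 0 0 0.2; 0 0 0 0 0 0 -0.3; 0 0 0 0 0 0 -0.8; 0 0 0 0 0 0 -0.8; 0 0 0 0 0 0 -0.8; 0 0 0 0 0 0 -0.8; 0 0 0 0 0 0 -0.8",
  squeeze=40,
)

```text
clock: 24.45
eef_pos: [521.8, -6.2, -3.1]
tcp_rot: [-3.141, -0.0, 1.75]
contact_force: [-2.0, -0.0, 3.1]
opening: 0.274
```

```bash
python3 v.py za wrist,side
```

```text
24.45 [521.8  -6.2  -3.1] [-3.141 -0.     1.75 ] [-2.  -0.   3.1] 0.274 q [-0.01  0.49  2.    0.    0.66 -0.19]
```

View pics/za_wrist.png

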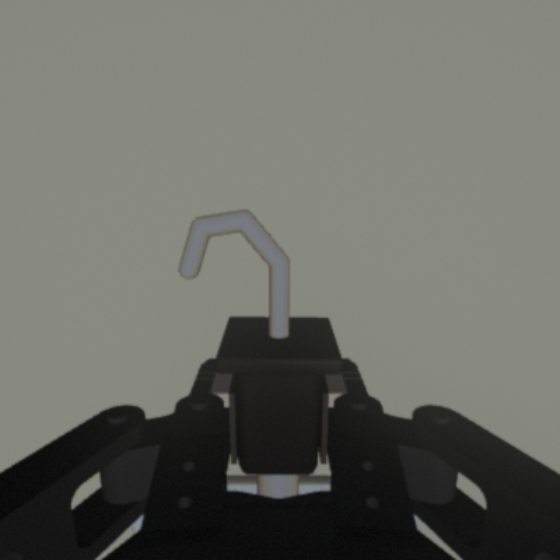

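Gripped at 23 mm, which matches the grip's width. I pull.

Call:
jog_arm(
  increments="0.4 0 0 0 0 0 -0.8; 0.7 0 0 0 0 0 -0.8; 0.7 0 0 0 0 0 -0.8; 0.8 0 0 0 0 0 -0.8; 0.8 0 0 0 0 0 -0.8; 0.8 0 0 0 0 0 -0.8; 0.6 0 0 0 0 0 -0.8; 0 0 0 0 0 0 -0.8",
)

```text
clock: 25.35
eef_pos: [513.4, 41.9, -3.1]
tcp_rot: [3.141, -0.0, 1.751]
contact_force: [-0.3, -3.0, 1.3]
opening: 0.273
```

```bash
python3 v.py zb wrist,scene
```

```text
25.35 [513.4  41.9  -3.1] [ 3.141 -0.     1.751] [-0.3 -3.   1.3] 0.273 q [ 0.08  0.48  2.01  0.    0.65 -0.1 ]
```

View pics/zb_wrist.png

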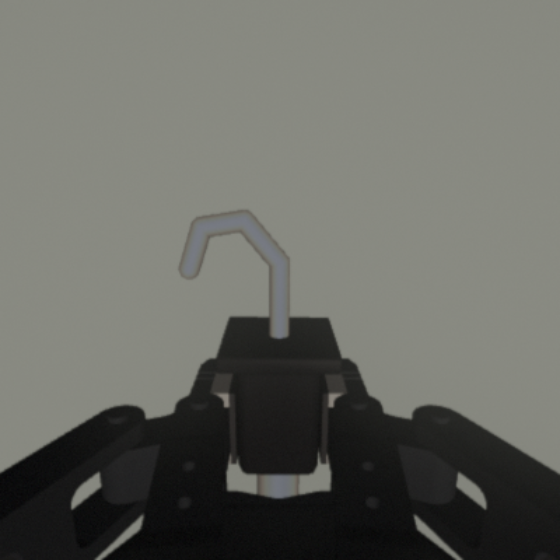

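View pics/zb_scene.png

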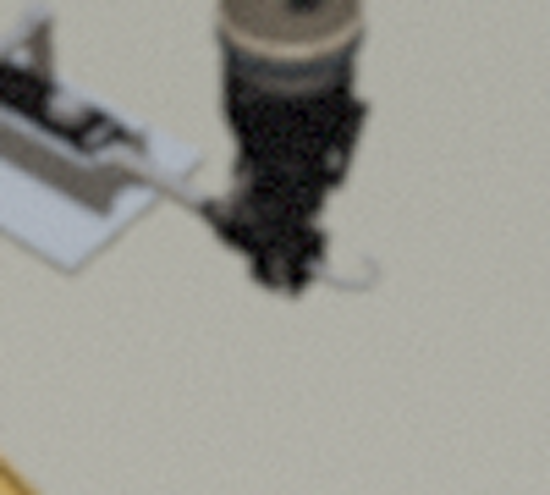

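Call:
jog_arm(
  increments="0.2 0 0 0 0 0 -0.8; 0.2 0 0 0 0 0 -0.8; 0.2 0 0 0 0 0 -0.8; 0.2 0 0 0 0 0 -0.8; 0.1 0 0 0 0 0 -0.8; 0 0 0 0 0 0 -0.8; 0 0 0 0 0 0 -0.8; 0 0 0 0 0 0 -0.8",
)

```text
clock: 26.25
eef_pos: [511.9, 49.9, -3.1]
tcp_rot: [3.142, 0.0, 1.75]
contact_force: [0.4, -3.8, 1.8]
opening: 0.273
```

Call:
jog_arm(
  increments="0.1 0 0 0 0 0 -0.8; 0.1 0 0 0 0 0 -0.8; 0 0 0 0 0 0 -0.8; 0 0 0 0 0 0 -0.8; 0 0 0 0 0 0 -0.8; 0 0 0 0 0 0 -0.8; 0 0 0 0 0 0 -0.8; 0 0 0 0 0 0 -0.8",
)

```text
clock: 27.05
eef_pos: [511.6, 51.9, -3.1]
tcp_rot: [3.142, 0.0, 1.75]
contact_force: [0.2, -3.3, 1.5]
opening: 0.271
```

Call:
jog_arm(
  increments="0.1 0 0 0 0 0 -0.8; 0.05 0 0 0 0 0 -0.8; 0 0 0 0 0 0 -0.8; 0 0 0 0 0 0 -0.8; 0 0 0 0 0 0 -0.8; 0 0 0 0 0 0 -0.8; 0 0 0 0 0 0 -0.8; 0 0 0 0 0 0 -0.8",
)

```text
clock: 27.85
eef_pos: [511.3, 53.3, -3.1]
tcp_rot: [-3.142, 0.0, 1.75]
contact_force: [-0.4, -3.3, 1.0]
opening: 0.277
```

Call:
jog_arm(
  increments="0.1 0 0 0 0 0 -0.8; 0.05 0 0 0 0 0 -0.8; 0 0 0 0 0 0 -0.8; 0 0 0 0 0 0 -0.8; 0 0 0 0 0 0 -0.8; 0 0 0 0 0 0 -0.8; 0 0 0 0 0 0 -0.8; 0 0 0 0 0 0 -0.8",
)

```text
clock: 28.65
eef_pos: [511.0, 54.8, -3.1]
tcp_rot: [-3.142, 0.0, 1.75]
contact_force: [0.0, -4.6, 2.3]
opening: 0.273
```

Call:
jog_arm(
  increments="0.1 0 0 0 0 0 -0.8; 0.05 0 0 0 0 0 -0.8; 0 0 0 0 0 0 -0.8; 0 0 0 0 0 0 -0.8; 0 0 0 0 0 0 -0.8; 0 0 0 0 0 0 -0.8; 0 0 0 0 0 0 -0.8; 0 0 0 0 0 0 -0.8",
)

```text
clock: 29.45
eef_pos: [510.7, 56.3, -3.1]
tcp_rot: [-3.142, -0.0, 1.75]
contact_force: [0.6, -3.9, 1.5]
opening: 0.273
```

```bash
python3 v.py zc wrist,scene
```

```text
29.45 [510.7  56.3  -3.1] [-3.142 -0.     1.75 ] [ 0.6 -3.9  1.5] 0.273 q [ 0.11  0.48  2.01 -0.    0.65 -0.07]
```

View pics/zc_wrist.png

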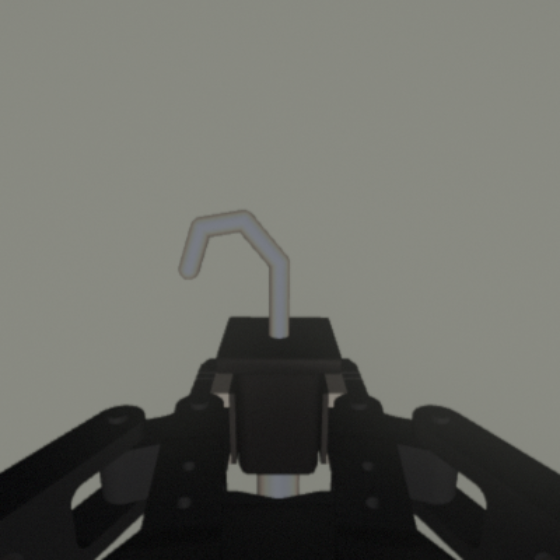

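Call:
jog_arm(
  increments="0.1 0 0 0 0 0 -0.8; 0.05 0 0 0 0 0 -0.8; 0 0 0 0 0 0 -0.8; 0 0 0 0 0 0 -0.8; 0 0 0 0 0 0 -0.8; 0 0 0 0 0 0 -0.8; 0 0 0 0 0 0 -0.8; 0 0 0 0 0 0 -0.8",
)

```text
clock: 30.35
eef_pos: [510.5, 57.7, -3.1]
tcp_rot: [3.142, 0.0, 1.75]
contact_force: [0.5, -4.7, 1.7]
opening: 0.27
```

Run:
```python
from rig import r
from h import *
for n in("side","scene"):
    im=r.grab_frame(n)[:,:,::-1].copy();u,v=proj([(540,-90,50)],r.camera_info(n))[0].astype(int)
    cv2.imwrite(f"pics/zd_{n}.png",cv2.resize(im[v-45:v+45,u-60:u+60],None,fx=6.5,fy=6.5,interpolation=cv2.INTER_CUBIC))
```

```text
(no output)
```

View pics/zd_side.png

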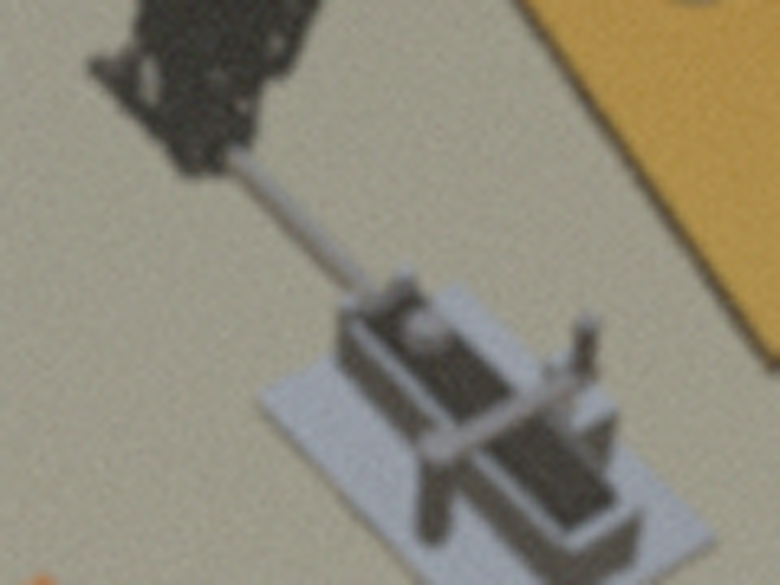

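View pics/zd_scene.png

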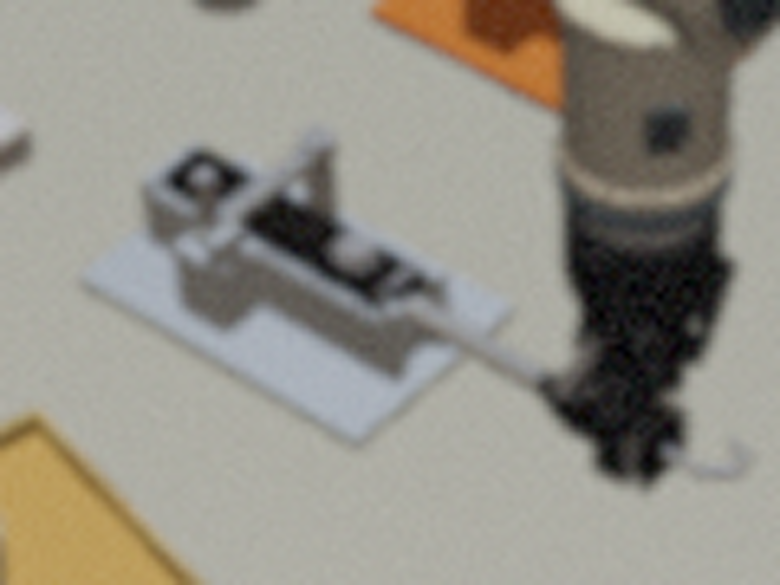

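Call:
jog_arm(
  increments="0.1 0 0 0 0 0 -0.8; 0.1 0 0 0 0 0 -0.8; 0 0 0 0 0 0 -0.8; 0 0 0 0 0 0 -0.8; 0 0 0 0 0 0 -0.8; 0 0 0 0 0 0 -0.8; 0 0 0 0 0 0 -0.8; 0 0 0 0 0 0 -0.8",
)

```text
clock: 31.25
eef_pos: [510.4, 57.8, -3.1]
tcp_rot: [-3.142, 0.002, 1.751]
contact_force: [2.8, -19.7, 1.1]
opening: 0.274
```

The second stop is reached: the position stays put and the force has risen to 20 N. I ease off 1 mm, grip firmer, and check that it holds.

Call:
jog_arm(
  increments="0 0 0 0 0 0 -0.8; -0.05 0 0 0 0 0 -0.8; -0.05 0 0 0 0 0 -0.8; 0 0 0 0 0 0 -0.8; 0 0 0 0 0 0 -0.8; 0 0 0 0 0 0 -0.8; 0 0 0 0 0 0 -0.8; 0 0 0 0 0 0 -0.8",
  squeeze=60,
)

```text
clock: 32.05
eef_pos: [510.4, 57.8, -3.1]
tcp_rot: [-3.141, 0.001, 1.75]
contact_force: [1.6, -12.1, 1.2]
opening: 0.272
```

Call:
jog_arm(
  increments="0 0 0 0 0 0 -0.8; 0 0 0 0 0 0 -0.8; 0 0 0 0 0 0 -0.8; 0 0 0 0 0 0 -0.8; 0 0 0 0 0 0 -0.8; 0 0 0 0 0 0 -0.8; 0 0 0 0 0 0 -0.8; 0 0 0 0 0 0 -0.8",
)

```text
clock: 32.85
eef_pos: [510.4, 57.8, -3.1]
tcp_rot: [-3.141, 0.001, 1.75]
contact_force: [1.5, -11.8, 2.1]
opening: 0.272
```

```bash
python3 v.py ze wrist
python3 - <<'E'
from rig import r
from h import *
s=r.sense();print(s['eef_pos'],s['contact_force'])
for n in("side","scene"):
    im=r.grab_frame(n)[:,:,::-1];cv2.imwrite(f"pics/zf_{n}.png",im)
E
```

```text
32.85 [510.4  57.8  -3.1] [-3.141e+00  1.000e-03  1.750e+00] [  1.5 -11.8   2.1] 0.272 q [ 0.11  0.48  2.01 -0.    0.65 -0.07]
[510.38373324  57.79184166  -3.11231656] [  0.85805326 -12.35983122   1.33337766]
```

View pics/ze_wrist.png

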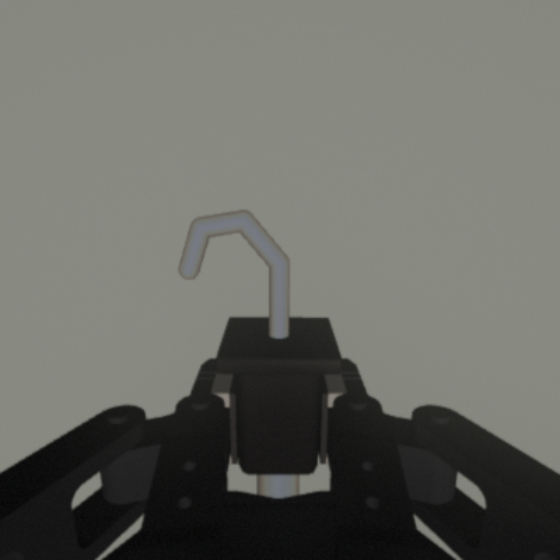

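View pics/zf_side.png

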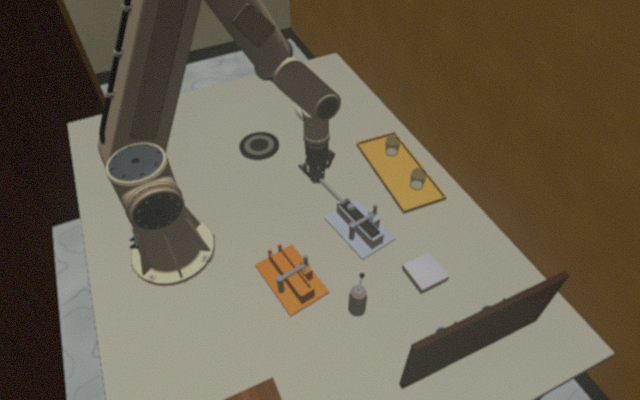

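View pics/zf_scene.png

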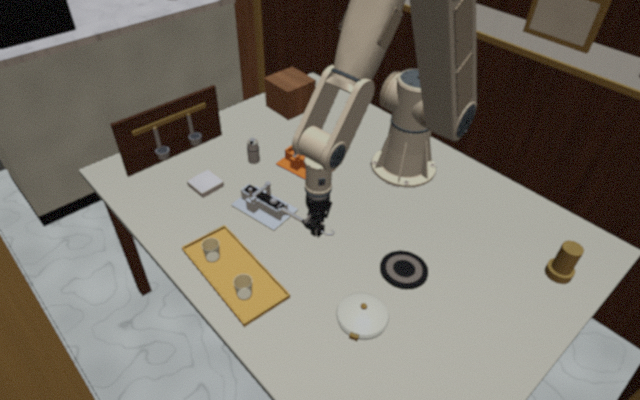

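Grinder (253,150), coasters (206,183) and bowl (362,315) are at the same pixels as at the start. The keeper is shut, the pole is seated, and the rod holds at its stop. I hand in the job.

```bash
python3 -c "
from rig import r
print(r.sign_off())"
```

```text
the job is handed in; nothing more can be done
None
```

The job is done and was handed in at about 33 s, with the arm still holding the rod at the second stop.

- **Keeper:** I swung the bar shut by its pin until it snapped home. It measured about 0.009 rad in the wrist image, good to about 0.01 rad. The later pictures still show it shut.
- **Button:** I pressed it with closed fingers. The rod popped out to its first stop, and the force with the button fully down was about 6 N.
- **Rod:** I gripped it at 23 mm (nominal 24 mm) and pulled it straight out until it stuck and the force rose to about 20 N. I then eased the pull to 12 N and raised the grip to 60 N; the pose stayed put, with no slip visible.
- **Surroundings:** The pole is seated in the stand. The bowl, grinder and coasters are at the same image positions as at the start.

**What went wrong or disagreed:**
- **Finger height:** the fingertips sat about 30 mm farther back than the reported TCP. My first swing passed above the pin without touching it, and I repeated it lower.
- **Pull length:** the rod pull came to about 65 mm instead of the expected 60 mm. I put this down to the first stop lying a little short of 30 mm plus the play in the saddle. The sharp rise in force is my evidence that the rod is at its end stop.

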